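Hold the amber reference glass in the colour meter's light path

ROBOT

A 6-joint arm with a two-finger parallel gripper is mounted at the origin on the work surface. World frame = base frame: x ahead of the robot, y to its left, z up, the work surface at z = 0. Lengths are in m, angles in rad, forces in N, time in s.
With the tool pointing down it reaches from about 0.375 to 0.9 m from the base axis. Payload 3.1 kg.
Tool frame: the origin (TCP) lies at the very end of the fingers, on their centre line; the grasp point (between the pads) lies 19 mm behind it; z points along the fingers, y is the direction in which the jaws open and shut (so a half turn about z gives the same grasp; the last joint's range is limited). The gripper opens to 85 mm and grips with 20 to 120 N. Pads are 22 mm wide; open, the fingers measure 114 mm over their backs; the gripper's body (76 mm by 85 mm) begins 54 mm behind the grasp point. The pads swing forward as they close: fully open they stand 13 mm farther back than shut.
Start: joints at [1.121, 0.527, 1.433, -0, 1.181, -0.178], TCP at [0.168, 0.602, 0.211] pointing down, gripper open.
Joint ranges: [-3.08, 3.08], [-0.75, 2.2], [0.22, 2.44], [-1.43, 4.57], [0, 2.65], [-2.85, 2.85]. Speed limits (rad/s): [2.79, 2.79, 3.14, 3.14, 3.14, 3.14].

INTERFACE

Orientations are given as a unit quaternion [x, y, z, w].
In Python, from station import * gives the robot as it stands.
- The arm moves only by the tool jog_arm, never from a script. Its argument "motion" is a list of rows, each a list of 5 numbers: the shift along the world's x, y, z in cm, then the turn about the world's z in degrees, then the closure in counts, from 0 (fully open) to 255 (shut). In form: [[tx, ty, tz, yaw, jaw], ...]. A call has 1 to 10 rows; each row shifts and turns the pose as measured when the row begins; what a row does not reach is not made up. A row lasts 1/12 s, in which the tool goes at most 41.7 mm and 7.16 degrees, less where a joint would pass 70% of its speed; a pose out of reach is approached as far as the arm can. A call with a gripper value outside its range is refused whole. The fingers move at their own pace and stop on an object; "squeeze" is the grip in N (left out, the last holds). Time passes only in rows, so rows that do not move let the fingers close. It gives the time, the measured TCP pose, the force and the opening at its end, in the units of the state.
- sense(): the state, without advancing time (a new reading comes with each control period).
- snapshot(name): name is "side" or "top" or "wrist"; returns a dict with "img" (400x640x3 uint8, red, green, blue), "depth" (400x640 float32, m along the optical axis (not along the pixel's ray), 0 where there is no reading), "intrinsics" (3x3 intrinsics, pixels), "eye" and "attitude" of the camera in the world. Camera axes: x right, y down, z forward; pixel columns grow to the right and rows downward; lengths in m; the calibration is good to about 2 mm. A picture is of the moment at which its call begins.
- sign_off(): hands the job in, once; it reports no verdict.
The state is a dict: "t": time; "q": joint angles; "qd": joint speeds; "tau": joint torques, N m; "tcp_pos": TCP position; "tool_rot": TCP orientation; "force": force on the tool from outside, world axes, zero at the start; "ft_torque": the same for the moment, N m; "finger_gap": opening from 0.0 (shut) to 1.0 (fully open).
Only numpy, scipy, OpenCV 4.12 (cv2) and the standard library are available. Lean on these libraries where they do the work, as an engineer would, in place of code of your own. Each camera call takes 0.05 s, during which the arm holds its last target.

TASK

Check the colour meter: pull the top drawer of the small chest fully out to its stop, take the amber glass block out of its tray, gripping it by its two white frosted faces only (fingers never on the clear coloured faces), and hold it upright and still in the light path, midway between the meter's two heads, with its clear faces square to the beam and the beam passing through the middle of the block. Leave the drawer out and the other two glasses standing in their tray, and neither touch the meter nor disturb the other things on the table. The job finishes while you are holding the block there: do not put it down or let go.

Things in the scene. Friction and masses are not known exactly. Their poses are not given: they have to be found in the camera images.
- chest_drawer0 (a joint): The top drawer of a grey two-drawer chest with wooden fronts (220 x 260 mm, 200 mm high, fixed to the table, roughly facing the robot). Value in m: 0 shut (as at the start), about 0.150 at its stop, fully out. It slides easily (a newton or two) and stays where it is left.
- chest_drawer0_handle (a point): Middle of the top drawer's handle: a level steel bar 11 mm thick, 120 mm long, 29 mm free behind it, 162 mm above the table, 38 mm below the chest's top. It moves with the drawer. Own -x axis points out of the chest, the way the drawer opens; y runs along the bar; z up. The lower drawer has the same handle 88 mm lower.
- tray_mid (a point): Black tray fixed in the top drawer, moving with it; origin under its centre, axes as the handle's. Three pockets side by side along y, 52 x 60 mm, walls reaching 124 mm above the table. Drawer inside 175 mm (x) by 218 mm (y), sides 178 mm and front 189 mm above the table. At the stop the tray's middle is about 86 mm in front of the chest; shut, all is hidden inside.
- glass_amber_mid (a point): Amber (orange) solid glass block (big cuvette), about 0.12 kg, loose, upright in any one of the tray's pockets, about 64 mm apart, top 179 mm above the table. Origin at its very centre. Own x points out of a clear face (24 mm apart), y out of a white frosted face (32 mm apart), z up (65 mm tall). Frosted faces (21 mm wide, full height) look to the drawer's front and back, give or take 0.3 rad.
- glass_amber: The same amber block; origin at the centre of its underside, axes as above.
- glass_amber_clear: The two clear amber faces of the amber block (a part of it), which the fingers must not touch; origin and axes as for the block's underside.
- glass_green_mid (a point): A green glass block of the same make, standing in the same tray; to be left standing there. Origin at its very centre. Own x points out of a clear face (24 mm apart), y out of a white frosted face (32 mm apart), z up (65 mm tall).
- glass_blue_mid (a point): A blue glass block of the same make, standing in the same tray; to be left standing there. Origin at its very centre. Own x points out of a clear face (24 mm apart), y out of a white frosted face (32 mm apart), z up (65 mm tall).
- meter_beam (a point): Middle of the colour meter's light path, half-way between its heads, 100 mm above the table. Own y runs along the beam from the black sensor head to the white lamp head, z up. Heads 130 mm apart (120 mm between lens rings), 80 mm wide across the beam, tops 135 mm above the table; between them only the base plate. A pale yellow line shows the beam, a red line on the base the half-way.
- meter: The whole colour meter, fixed to the table: a grey base plate 110 x 280 mm, 18 mm thick, with a white lamp head at its +y end and a black sensor head at its -y end. Origin under the middle of the base; y along the beam.
- spool: Bystander: red thread spool standing upright, 48 mm across, 64 mm tall; origin under its centre.
- ruler: Bystander: flat wooden ruler, 30 x 300 x 5 mm; origin under its centre, y along it.
- weight: Bystander: dark steel pattern weight with a knob, 70 mm across, 48 mm tall; origin under its centre.
- curve: Bystander: flat green plastic drafting curve, about 100 x 150 mm, 4 mm thick; origin in the hollow of its bend, on the table.

How it is judged:
By the outcome, as a careful person would: the job done as asked, in the order asked, and still so for the second after the job is handed in, while the arm keeps its last pose, push and grip.
It also fails if it takes over 53 s, if anything falls off the work surface, if the arm or the gripper's body presses on something with over 40 N, if the wrist force passes 120 N, or if a joint passes its speed limit or range.

## Working session

There is one attempt and no reset: what is moved stays moved. The work goes in short steps, Python scripts to look and compute and a tool call to move; the robot and the scene stay as the last step left them, time stands still between calls to the robot, and variables do not carry over. Pictures are saved under pics/ and viewed, and the job is handed in when it is done.

Besides the shell and the picture viewer there is one more tool, called in YAML: its name, and indented under it one key for each argument. jog_arm: Moves the arm, as the interface text tells. Its arguments: {"type":"object","properties":{"motion":{"type":"array","items":{"type":"array","items":{"type":"number"}}},"squeeze":{"type":"number"}},"required":["motion"]}

```bash
mkdir -p pics; ls; cat > h.py <<'E'
import numpy as np, cv2
from station import *
from scipy.spatial.transform import Rotation as R
def snap(n,f):
    s=snapshot(n); cv2.imwrite('pics/'+f+'.png',cv2.cvtColor(s['img'],cv2.COLOR_RGB2BGR)); np.savez('pics/'+f+'.npz',**{k:np.array(v) for k,v in s.items()}); return s
def att(s):
    a=np.array(s['attitude'],float)
    return a if a.shape==(3,3) else R.from_quat(a).as_matrix()
def pt(s,u,v):
    K=np.array(s['intrinsics']); d=float(s['depth'][int(round(v)),int(round(u))])
    return np.array(s['eye'])+att(s)@(d*np.linalg.inv(K)@[u,v,1])
def ray(s,u,v,z):
    K=np.array(s['intrinsics']); d=att(s)@(np.linalg.inv(K)@[u,v,1]); e=np.array(s['eye'])
    return e+d*(z-e[2])/d[2]
def cloud(s):
    K=np.array(s['intrinsics']); d=s['depth']; v,u=np.indices(d.shape)
    p=np.stack([(u-K[0,2])/K[0,0]*d,(v-K[1,2])/K[1,1]*d,d],-1)
    return p@att(s).T+np.array(s['eye'])
def load(f): return dict(np.load('pics/'+f+'.npz'))
E
python3 - <<'E'
from h import *
for n in ['side','top','wrist']:
    s=snap(n,n+'0'); print(n,s['eye'],s['attitude'],s['intrinsics'])
print(sense())
E
```

```text
pics
side [0.50667645 0.92145399 0.85937244] [-0.01517966  0.90944721 -0.41520221  0.01680687] [[385.6060064    0.         322.56619261]
 [  0.         385.6060064  196.30001696]
 [  0.           0.           1.        ]]
top [0.38591788 0.11233669 1.03617783] [-0.64655862  0.75619544 -0.07819298  0.06337401] [[370.94049321   0.         318.90550817]
 [  0.         370.94049321 194.61718828]
 [  0.           0.           1.        ]]
wrist [0.1047156  0.61882654 0.373378  ] [0.78981948 0.59948356 0.0775781  0.10385706] [[304.77912464   0.         319.14802849]
 [  0.         304.77912464 203.30270815]
 [  0.           0.           1.        ]]
{'t': 0.15, 'q': array([ 1.12050821e+00,  5.28259974e-01,  1.43360664e+00, -4.97207172e-06,
        1.18140423e+00, -1.78463875e-01]), 'qd': array([ 0.001649  , -0.00280978, -0.00284066, -0.00018118, -0.00170183,
       -0.00111095]), 'tau': array([ 9.43773048e-04, -4.42744195e+01, -1.78275061e+01, -2.41733487e-04,
        5.56046813e-03,  1.70535407e-05]), 'tcp_pos': array([0.16749976, 0.60153312, 0.21035436]), 'tool_rot': array([ 1.35493091e-01,  9.90777936e-01, -7.98681110e-04, -2.57280981e-04]), 'force': array([-0.48999942,  0.1120941 ,  0.07689318]), 'ft_torque': array([ 0.0205472 , -0.0513259 ,  0.06719411]), 'finger_gap': 1.0001891457059666}
```

View pics/side0.png

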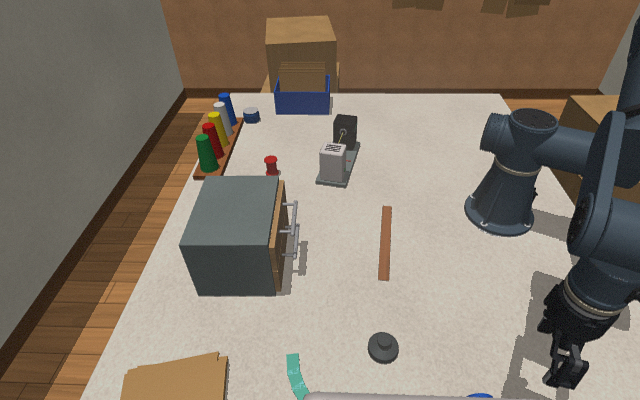

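View pics/top0.png

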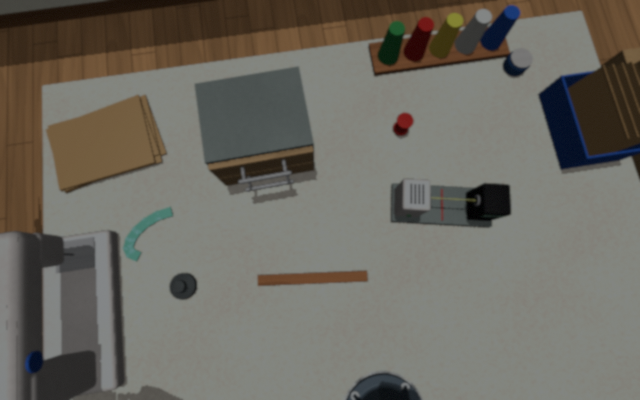

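View pics/wrist0.png

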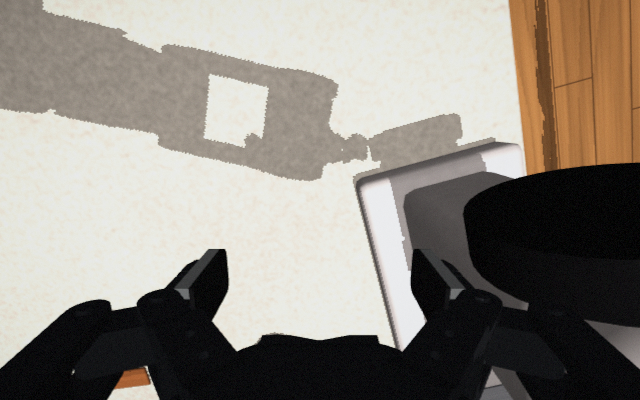

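The top view shows the chest with its handles at (265,180) and the meter with its lamp head at (415,195) and its sensor head at (490,202). The ruler is at (312,278), the weight at (183,286) and the curve at (148,232). In the side view the chest is at (240,235) and the meter at (340,150). I'll measure these next.

```bash
python3 - <<'E'
from h import *
for n in ['top0','side0']:
    s=load(n); c=cloud(s); X,Y,Z=c[...,0],c[...,1],c[...,2]
    print(n,'table z',np.median(Z[(X>0.3)&(X<.7)&(abs(Y)<.3)&(abs(Z)<.02)]))
    m=(abs(Z-.2)<.006)&(X>.5)&(X<1.1)&(Y>-.1)&(Y<.6)
    nl,l,st,ce=cv2.connectedComponentsWithStats(m.astype(np.uint8)); k=1+np.argmax(st[1:,4]); print('top comp',st[k],ce[k])
    p=c[l==k][:,:2].astype(np.float32); r=cv2.minAreaRect(p); print('chest rect',r, cv2.boxPoints(r).round(4).tolist(), 'z',np.median(Z[l==k]))
    # handle z 0.162
    hsv=cv2.cvtColor(s['img'],cv2.COLOR_RGB2HSV)
    for nm,z in [('handle',.1675)]:
        m=(abs(Z-z)<.006)&(X>.45)&(X<.8)&(Y>-.1)&(Y<.5); q=c[m]; print(nm,len(q),q.min(0) if len(q) else 0,q.max(0) if len(q) else 0)
    # meter
    m=(abs(Z-.135)<.006)&(X>.3)&(X<.8)&(Y<0)&(Y>-.5)
    nl,l,st,ce=cv2.connectedComponentsWithStats(m.astype(np.uint8))
    for k in range(1,nl):
        if st[k,4]>60:
            p=c[l==k][:,:2].astype(np.float32); r=cv2.minAreaRect(p); print('head',st[k,4],ce[k],r)
    m=(abs(Z-.018)<.004)&(X>.3)&(X<.8)&(Y<0)&(Y>-.5)
    p=c[m][:,:2].astype(np.float32); print('base',len(p),cv2.minAreaRect(p))
    im=cv2.imread(f'pics/{n}.png')
    a,b=((370,150,520,240) if n=='top0' else (310,100,370,200)),None
    cv2.imwrite(f'pics/{n}_m.png',cv2.resize(im[a[1]:a[3],a[0]:a[2]],None,fx=5 if n=='top0' else 6,fy=5 if n=='top0' else 6,interpolation=cv2.INTER_CUBIC))
    a=(185,60,325,210) if n=='top0' else (180,170,310,300)
    cv2.imwrite(f'pics/{n}_c.png',cv2.resize(im[a[1]:a[3],a[0]:a[2]],None,fx=4,fy=4,interpolation=cv2.INTER_CUBIC))
E
```

```text
top0 table z 0.00026554558497204894
top comp [ 194   66  120   97 8667] [252.04603669 114.20283835]
chest rect ((0.7783903479576111, 0.20861339569091797), (0.20755106210708618, 0.26064595580101013), 1.5307525396347046) [[0.6711999773979187, 0.3361000120639801], [0.6780999898910522, 0.07559999823570251], [0.8855999708175659, 0.08110000193119049], [0.878600001335144, 0.3416999876499176]] z 0.19982412579703102
handle 463 [0.61852949 0.07609117 0.16150269] [0.67945625 0.33006934 0.17344384]
head 853 [415.64712778 194.16647128] ((0.5320329666137695, -0.15938088297843933), (0.06758911162614822, 0.07992175966501236), 77.99613952636719)
head 872 [495.86697248 198.63646789] ((0.4902736246585846, -0.35426658391952515), (0.07007025927305222, 0.08020094782114029), 78.21076965332031)
base 1840 ((0.5966089963912964, -0.27592116594314575), (0.2792382538318634, 0.2853277623653412), 77.74364471435547)
side0 table z 0.00026162587321698627
top comp [ 178  176  101   72 5791] [231.69314453 212.34018304]
chest rect ((0.7771138548851013, 0.20775172114372253), (0.2066149115562439, 0.26344600319862366), 1.7584025859832764) [[0.6697999835014343, 0.3361999988555908], [0.6779000163078308, 0.07289999723434448], [0.8844000101089478, 0.07930000126361847], [0.8762999773025513, 0.3425999879837036]] z 0.20021591737741395
handle 484 [0.6172422  0.08182192 0.16150335] [0.79980809 0.33980255 0.17342999]
head 213 [345.07042254 119.6713615 ] ((0.48870357871055603, -0.3555677533149719), (0.07466041296720505, 0.08045341074466705), 75.60799407958984)
head 294 [332.43877551 149.09863946] ((0.5312608480453491, -0.16067583858966827), (0.0734284445643425, 0.07870741933584213), 78.1166000366211)
base 379 ((0.600543200969696, -0.2750749886035919), (0.2784004211425781, 0.29367998242378235), 77.61152648925781)
```

View pics/top0_c.png

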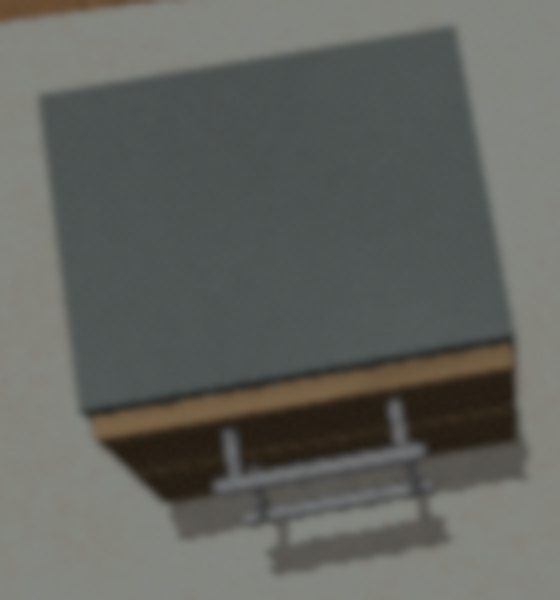

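View pics/side0_c.png

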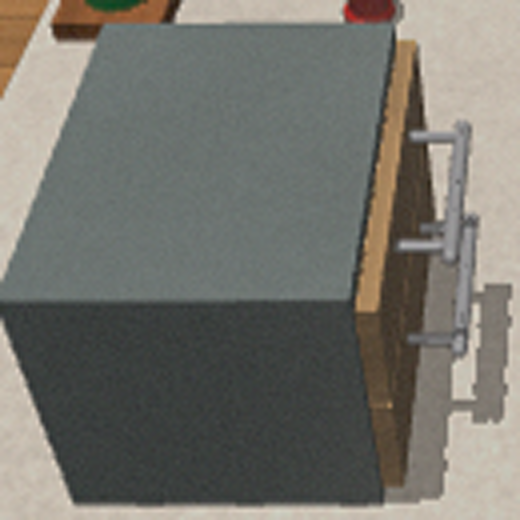

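View pics/top0_m.png

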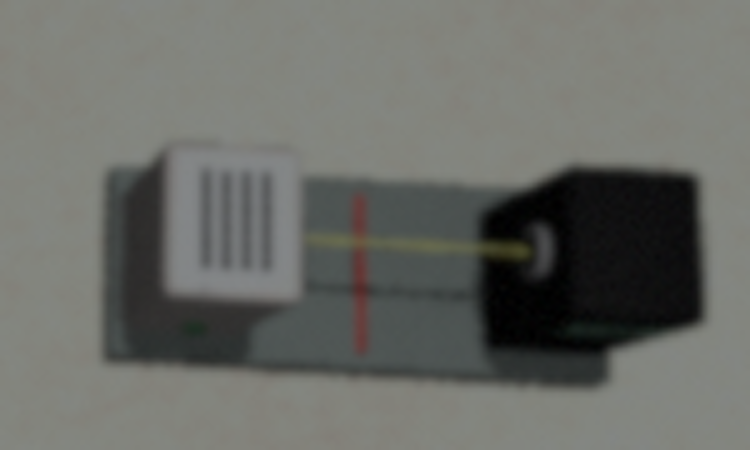

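```bash
python3 - <<'E'
from h import *
t=np.deg2rad(1.6); Rm=np.array([[np.cos(t),np.sin(t)],[-np.sin(t),np.cos(t)]])
for n in ['top0','side0']:
    s=load(n); c=cloud(s); X,Y,Z=c[...,0],c[...,1],c[...,2]
    for z in [.1655,.0775]:
        m=(abs(Z-z)<.0045)&(X>.55)&(X<.655)&(Y>.05)&(Y<.4); q=c[m]
        if len(q)<10: continue
        l=cv2.fitLine(q[:,:2].astype(np.float32),cv2.DIST_HUBER,0,.01,.01).ravel(); 
        r=cv2.minAreaRect(q[:,:2].astype(np.float32)); print(n,z,len(q),l,r,q[:,2].max())
    m=(Z>.1)&(Z<.19)&(X>.64)&(X<.69)&(Y>.05)&(Y<.4); q=c[m]@np.block([[Rm.T,np.zeros((2,1))],[np.zeros((1,2)),np.ones((1,1))]])
    print('front xs (chest frame)',np.percentile(q[:,0],[5,25,50,75,95]))
E
```

```text
top0 0.1655 300 [ 0.05221514 -0.9986359   0.6246894   0.22566873] ((0.6366286277770996, 0.20415052771568298), (0.03533047065138817, 0.1276695281267166), 0.4352654814720154) 0.1699804803053765
top0 0.0775 216 [ 0.04858615 -0.998819    0.62479854  0.20473455] ((0.6381394267082214, 0.20376236736774445), (0.036619868129491806, 0.12853474915027618), 1.8049988746643066) 0.08169897731337084
front xs (chest frame) [0.66533506 0.66611967 0.66669203 0.67225511 0.68067764]
side0 0.1655 201 [ 0.04230186 -0.99910486  0.6254714   0.21195045] ((0.6369015574455261, 0.20531785488128662), (0.0359596386551857, 0.1285461038351059), 1.600164771080017) 0.16943985736430534
side0 0.0775 175 [ 0.00312061 -0.9999951   0.6242628   0.21586761] ((0.636042594909668, 0.20309193432331085), (0.036184679716825485, 0.12926475703716278), 0.07502391934394836) 0.08180426512582994
front xs (chest frame) [0.66450031 0.66503285 0.66962904 0.67791137 0.69349235]
```

Chest yaw is about 1.6°, and the handle bar's middle is about (0.6255, 0.2045, 0.162). The beam middle is about (0.511, -0.257) with the beam at about 77.9°. I'll rise, travel over and turn the jaws to lie along the drawer axis.

jog_arm:
  motion:
    - [0,0,4,0,0]
    - [0,0,4,0,0]
    - [0,0,4,0,0]
    - [2.7,-2.4,0,-7,40]
    - [2.7,-2.4,0,-7,80]
    - [2.7,-2.4,0,-7,120]
    - [2.7,-2.4,0,-7,150]
    - [2.7,-2.4,0,-7,150]
    - [2.7,-2.4,0,-7,150]
    - [2.7,-2.4,0,-7,150]

```text
t: 0.98
tcp_pos: [0.3544, 0.4283, 0.3319]
tool_rot: [0.541, 0.841, -0.001, -0.005]
force: [0.6, 0.5, -0.6]
finger_gap: 0.413
```

jog_arm:
  motion:
    - [2.7,-2.4,0,-7,150]
    - [2.7,-2.4,0,-7,150]
    - [2.7,-2.4,0,-7,150]
    - [2.7,-2.4,0,-2,150]
    - [2.7,-2.4,0,0,150]
    - [2.7,-2.4,0,0,150]
    - [0,0,0,0,150]
    - [0,0,0,0,150]

```text
t: 1.65
tcp_pos: [0.5272, 0.2688, 0.3292]
tool_rot: [0.707, 0.708, -0.002, -0.005]
force: [-0.8, -0.1, 0.4]
finger_gap: 0.41
```

```bash
cat >> h.py <<'E'
def st():
    s=sense(); M=R.from_quat(s['tool_rot']).as_matrix(); a=np.degrees(np.arctan2(M[1,1],M[0,1]))
    print('t',round(s['t'],2),'tcp',np.round(s['tcp_pos'],4),'jaw axis',round((a+90)%180-90,2),'tilt',np.round(M[:,2],3),'gap',round(s['finger_gap'],3),'F',np.round(s['force'],2),'q',np.round(s['q'],2)); return s
E
python3 -c "
from h import *
st()
snap('wrist','w1')"
```

```text
t 1.65 tcp [0.5272 0.2688 0.3292] jaw axis 0.09 tilt [-0.009  0.004 -1.   ] gap 0.41 F [-0.79 -0.12  0.43] q [0.28 0.37 1.36 0.01 1.42 0.28]
```

jog_arm:
  motion:
    - [3.0,-2.0,0,1.5,181]
    - [3.0,-2.0,-1,0,181]
    - [2.5,-1.7,-2,0,181]
    - [1.3,-0.7,-2,0,181]
    - [0,0,0,0,181]
    - [0,0,0,0,181]

```text
t: 2.2
tcp_pos: [0.6227, 0.2098, 0.2785]
tool_rot: [0.692, 0.722, -0.001, -0.005]
force: [-0.6, -0.1, 0.1]
finger_gap: 0.289
```

```bash
python3 -c "
from h import *
st()
snap('wrist','w2'); snap('side','s2')
im=cv2.imread('pics/s2.png'); cv2.imwrite('pics/s2c.png',cv2.resize(im[130:300,170:340],None,fx=3.5,fy=3.5,interpolation=cv2.INTER_CUBIC))"
```

```text
t 2.2 tcp [0.6227 0.2098 0.2785] jaw axis 2.37 tilt [-0.009  0.006 -1.   ] gap 0.289 F [-0.57 -0.11  0.14] q [0.15 0.51 1.26 0.01 1.38 0.11]
```

View pics/w2.png

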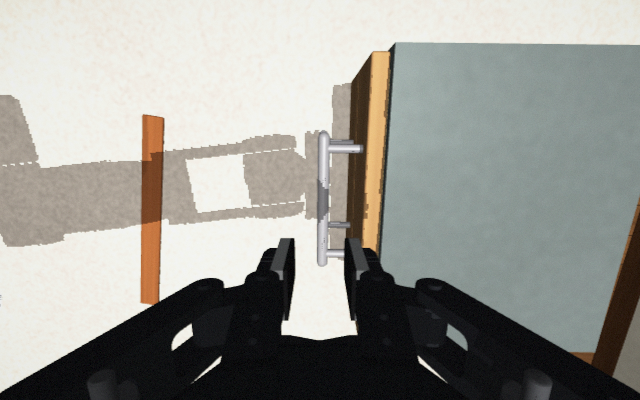

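View pics/s2c.png

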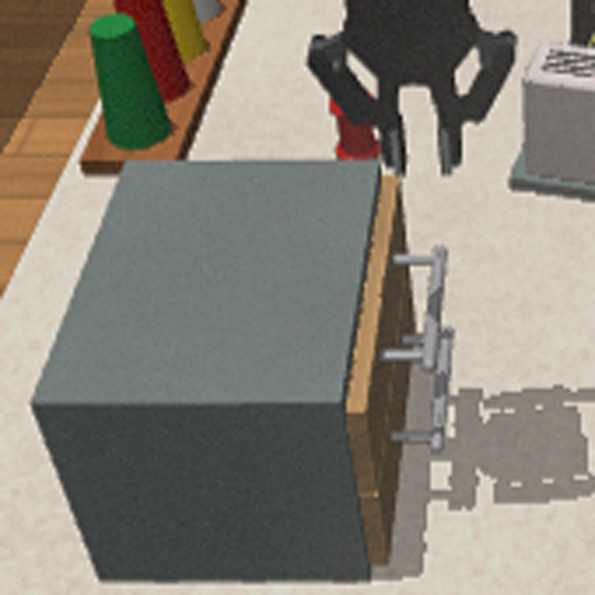

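The wrist view shows the bar running from (324,135) to (322,262), with the fingers at u≈285 and u≈355 straddling its line. I'll check the bar's position with wrist depth.

```bash
python3 - <<'E'
from h import *
s=load('w2'); c=cloud(s); X,Y,Z=c[...,0],c[...,1],c[...,2]
m=(Z>.155)&(Z<.175)&(X>.6)&(X<.64)&(Y>.13)&(Y<.29); m[:,:300]=0; m[:,332:]=0; m[270:]=0
q=c[m]; print(len(q),q.mean(0),q.min(0),q.max(0),cv2.fitLine(q[:,:2].astype(np.float32),cv2.DIST_HUBER,0,.01,.01).ravel())
for v in (140,180,220,260):print(pt(s,323,v))
for v in (150,250):
  for u in (337,340): print(pt(s,u,v))
E
```

```text
1581 [0.6252799  0.20523376 0.16658498] [0.61818867 0.1376146  0.16163471] [0.63548266 0.26670433 0.16981466] [ 0.0313633  -0.999508    0.6252799   0.20523377]
[0.62275181 0.25987995 0.16759588]
[0.62431218 0.22421957 0.16801583]
[0.62600862 0.18555754 0.16643738]
[0.62778528 0.14492272 0.16750725]
[0.63566641 0.25153529 0.16578381]
[0.6383743  0.2516124  0.16535719]
[0.64114469 0.15440916 0.16367972]
[0.64402004 0.15489429 0.16450504]
```

jog_arm:
  motion:
    - [0.3,-0.5,-3,-0.6,181]
    - [0,0,-3,0,181]
    - [0,0,-2.5,0,181]
    - [0,0,0,0,181]

```text
t: 2.63
tcp_pos: [0.6242, 0.2118, 0.201]
tool_rot: [0.693, 0.721, 0.005, -0.001]
force: [-0.4, 0.0, 0.5]
finger_gap: 0.29
```

```bash
python3 -c "
from h import *
st()"
```

```text
t 2.63 tcp [0.6242 0.2118 0.201 ] jaw axis 2.26 tilt [ 0.005  0.009 -1.   ] gap 0.29 F [-0.4   0.04  0.5 ] q [0.15 0.58 1.36 0.01 1.2  0.11]
```

jog_arm:
  motion:
    - [0.2,-0.7,0,-0.6,181]
    - [0,0,-2,0,181]
    - [0,0,-2,0,181]
    - [0,0,-1.5,0,181]
    - [0,0,-0.3,0,181]

```text
t: 3.05
tcp_pos: [0.6303, 0.2088, 0.1552]
tool_rot: [0.695, 0.719, 0.013, 0.005]
force: [-0.3, -0.0, 0.7]
finger_gap: 0.292
```

```bash
python3 -c "
from h import *
st()
snap('side','s3')
im=cv2.imread('pics/s3.png'); cv2.imwrite('pics/s3c.png',cv2.resize(im[130:300,170:340],None,fx=3.5,fy=3.5,interpolation=cv2.INTER_CUBIC))"
```

```text
t 3.05 tcp [0.6303 0.2088 0.1552] jaw axis 1.92 tilt [ 0.025  0.012 -1.   ] gap 0.292 F [-0.32 -0.01  0.74] q [0.15 0.63 1.4  0.01 1.08 0.11]
```

View pics/s3c.png

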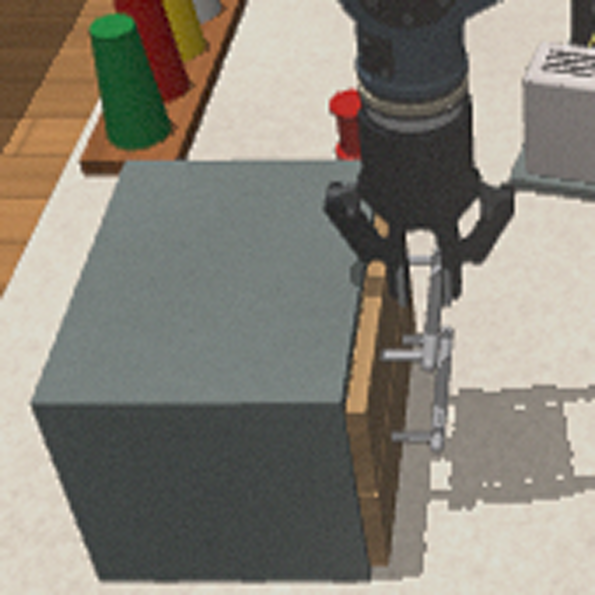

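jog_arm:
  motion:
    - [-0.3,-0.4,-0.4,0,181]
    - [-0.2,-0.2,-0.4,0,181]
    - [-0.1,0,-0.3,0,181]
    - [0,0,0,0,255]
    - [0,0,0,0,255]
    - [0,0,0,0,255]
    - [0,0,0,0,255]
  squeeze: 30

```text
t: 3.68
tcp_pos: [0.6289, 0.2031, 0.1532]
tool_rot: [0.695, 0.719, 0.019, 0.01]
force: [0.5, 0.6, -0.2]
finger_gap: -0.003
```

```bash
python3 -c "
from h import *
st()"
```

```text
t 3.68 tcp [0.6289 0.2031 0.1532] jaw axis 1.94 tilt [ 0.041  0.014 -0.999] gap -0.003 F [ 0.52  0.59 -0.25] q [0.14 0.62 1.43 0.01 1.05 0.1 ]
```

```bash
python3 -c "
from h import *
snap('side','s4'); snap('wrist','w4')
im=cv2.imread('pics/s4.png'); cv2.imwrite('pics/s4c.png',cv2.resize(im[170:270,240:340],None,fx=6,fy=6,interpolation=cv2.INTER_CUBIC))"
```

```text
(no output)
```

View pics/s4c.png

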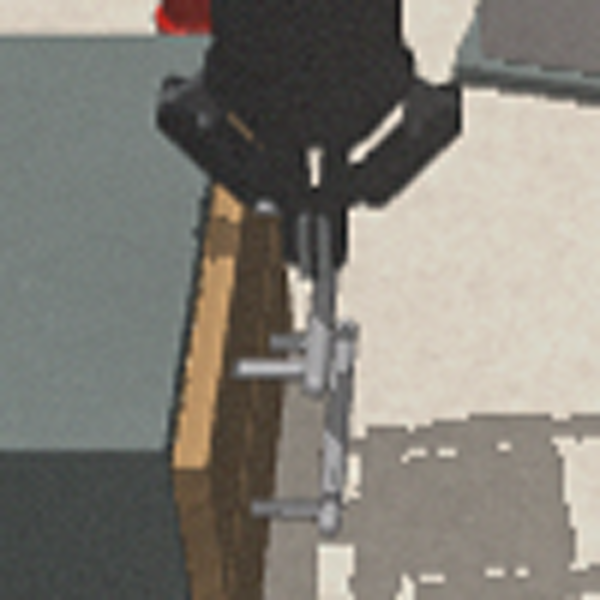

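View pics/w4.png

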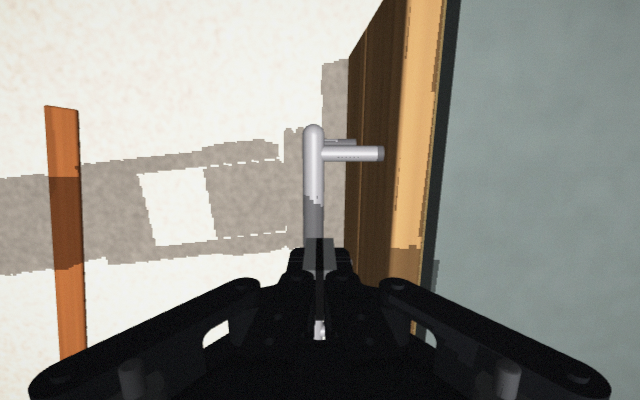

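```bash
python3 - <<'E'
from h import *
s=load('w4')
for u,v in [(313,150),(313,180),(313,210),(313,235),(319,245),(319,255),(300,262),(338,262),(305,275),(319,275),(319,300),(319,331)]: print(u,v,pt(s,u,v).round(4), s['img'][v,u])
im=cv2.imread('pics/w4.png')[200:360,230:410]; cv2.imwrite('pics/w4c.png',cv2.convertScaleAbs(cv2.resize(im,None,fx=4,fy=3.7,interpolation=cv2.INTER_CUBIC),alpha=2.5,beta=20))
E
```

```text
313 150 [0.6234 0.2545 0.1684] [239 238 240]
313 180 [0.6238 0.2399 0.1686] [232 232 233]
313 210 [0.6243 0.2241 0.1667] [127 128 129]
313 235 [0.6247 0.2109 0.1676] [129 129 131]
319 245 [0.627  0.2131 0.1868] [17 15 17]
319 255 [0.6265 0.2133 0.1985] [ 5 10  7]
300 262 [0.6186 0.2086 0.1954] [11 16 16]
338 262 [0.635  0.2088 0.1954] [20 17 22]
305 275 [0.6207 0.2138 0.2173] [13 11 16]
319 275 [0.6261 0.2109 0.2116] [21 19 23]
319 300 [0.6264 0.2002 0.2115] [25 24 25]
319 331 [0.6297 0.1529 0.167 ] [182 179 182]
```

View pics/w4c.png

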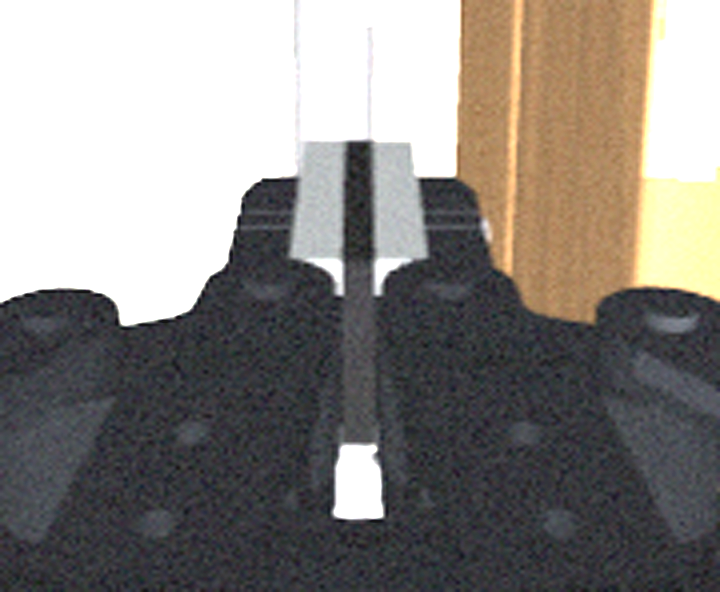

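```bash
python3 - <<'E'
from h import *
for f in ['s4','w4']:
    s=load(f); c=cloud(s); X,Y,Z=c[...,0],c[...,1],c[...,2]
    m=(abs(X-.626)<.035)&(Y>.185)&(Y<.222)&(Z>.14)&(Z<.24)
    q=c[m]; g=s['img'][m].astype(int); o=np.argsort(q[:,2])
    for i in o[::max(1,len(o)//25)]: print(f,q[i].round(4),g[i])
s=load('s4'); im=cv2.imread('pics/s4.png')[185:235,275:310]; cv2.imwrite('pics/s4d.png',cv2.convertScaleAbs(cv2.resize(im,None,fx=14,fy=12,interpolation=cv2.INTER_NEAREST),alpha=1.5,beta=10))
E
```

```text
s4 [0.6596 0.2024 0.1401] [76 65 52]
s4 [0.6593 0.2114 0.1601] [72 62 48]
s4 [0.6219 0.2172 0.1666] [105 104 104]
s4 [0.6598 0.1969 0.1749] [74 62 51]
s4 [0.6595 0.2151 0.1815] [83 68 55]
s4 [0.6366 0.2112 0.1853] [67 66 65]
s4 [0.6609 0.1995 0.1879] [127 102  76]
s4 [0.628  0.2146 0.1922] [76 76 74]
s4 [0.6384 0.2089 0.197 ] [49 49 46]
s4 [0.6353 0.2108 0.2023] [50 47 47]
s4 [0.6375 0.2108 0.2057] [46 46 44]
s4 [0.6273 0.2085 0.2106] [67 63 65]
s4 [0.6164 0.2138 0.2156] [51 49 46]
s4 [0.6387 0.2141 0.2188] [57 57 57]
s4 [0.6485 0.2134 0.2213] [52 54 55]
s4 [0.6358 0.2148 0.2228] [44 46 47]
s4 [0.5936 0.2126 0.225 ] [47 46 43]
s4 [0.6379 0.2151 0.2263] [49 48 48]
s4 [0.6087 0.2083 0.2275] [48 51 51]
s4 [0.6156 0.2131 0.2284] [51 53 51]
s4 [0.5997 0.1951 0.2294] [51 52 50]
s4 [0.5999 0.1928 0.2307] [47 49 50]
s4 [0.6279 0.2129 0.2312] [49 47 46]
s4 [0.6523 0.215  0.2326] [40 37 33]
s4 [0.647  0.2169 0.2344] [52 52 50]
s4 [0.5945 0.1925 0.2371] [50 48 46]
s4 [0.6192 0.2189 0.24  ] [92 88 85]
w4 [0.6601 0.204  0.14  ] [61 48 29]
w4 [0.6598 0.2208 0.1623] [66 50 34]
w4 [0.6605 0.1903 0.1
[... 169 characters left out ...]
 [0.625  0.2076 0.2109] [24 22 26]
w4 [0.6341 0.215  0.2162] [12 13 13]
w4 [0.6081 0.2078 0.2195] [20 16 17]
w4 [0.6494 0.2143 0.2212] [16 15 19]
w4 [0.6296 0.1976 0.2227] [20 23 26]
w4 [0.6455 0.2099 0.2243] [10 11 13]
w4 [0.6297 0.2136 0.2258] [18 15 19]
w4 [0.6123 0.2131 0.2272] [11 15 15]
w4 [0.6465 0.2151 0.2281] [15 14 18]
w4 [0.6044 0.208  0.229 ] [15 18 22]
w4 [0.602  0.2119 0.2296] [22 22 25]
w4 [0.6554 0.2032 0.2303] [19 20 20]
w4 [0.6528 0.2033 0.231 ] [20 21 26]
w4 [0.6484 0.2093 0.2317] [22 22 24]
w4 [0.622  0.2137 0.2328] [ 9 10 13]
w4 [0.5963 0.2085 0.2346] [15 16 15]
w4 [0.5957 0.2124 0.2364] [13 13 15]
w4 [0.6216 0.2061 0.2383] [ 8  9 10]
w4 [0.66   0.2139 0.24  ] [16 15 15]
```

View pics/s4d.png

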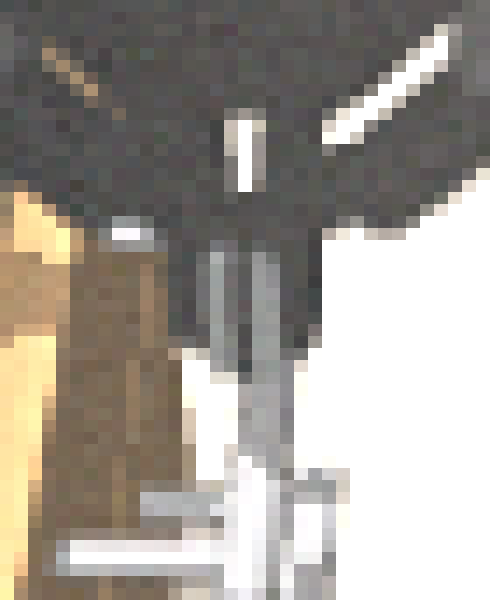

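```bash
python3 - <<'E'
from h import *
s=load('s4')
for v in range(202,219):
    print(v,[ (pt(s,u,v).round(3).tolist(), int(s['img'][v,u].mean())) for u in (288,290,292,294,296)])
E
```

```text
202 [([0.633, 0.215, 0.227], 50), ([0.628, 0.216, 0.228], 44), ([0.626, 0.197, 0.211], 48), ([0.618, 0.213, 0.225], 49), ([0.613, 0.215, 0.227], 46)]
203 [([0.634, 0.213, 0.221], 51), ([0.628, 0.214, 0.222], 52), ([0.626, 0.201, 0.211], 50), ([0.618, 0.214, 0.223], 53), ([0.613, 0.215, 0.224], 49)]
204 [([0.634, 0.214, 0.219], 50), ([0.629, 0.214, 0.218], 52), ([0.625, 0.205, 0.211], 46), ([0.618, 0.217, 0.222], 52), ([0.614, 0.211, 0.216], 52)]
205 [([0.633, 0.219, 0.22], 45), ([0.629, 0.214, 0.216], 71), ([0.625, 0.209, 0.211], 47), ([0.619, 0.216, 0.218], 53), ([0.614, 0.214, 0.216], 49)]
206 [([0.635, 0.209, 0.207], 45), ([0.63, 0.21, 0.208], 110), ([0.624, 0.212, 0.21], 59), ([0.619, 0.215, 0.213], 68), ([0.615, 0.207, 0.206], 50)]
207 [([0.636, 0.208, 0.203], 45), ([0.629, 0.214, 0.208], 99), ([0.624, 0.214, 0.209], 53), ([0.619, 0.214, 0.209], 87), ([0.615, 0.21, 0.205], 50)]
208 [([0.635, 0.211, 0.202], 48), ([0.63, 0.214, 0.206], 98), ([0.625, 0.214, 0.205], 53), ([0.62, 0.214, 0.205], 89), ([0.615, 0.211, 0.203], 49)]
209 [([0.636, 0.209, 0.197], 45), ([0.63, 0.215, 0.203],
[... 737 characters left out ...]
4], 94), ([0.626, 0.215, 0.185], 51), ([0.621, 0.214, 0.185], 97), ([0.616, 0.211, 0.182], 71)]
215 [([0.67, 0.029, 0.004], 214), ([0.631, 0.214, 0.182], 102), ([0.626, 0.214, 0.181], 41), ([0.621, 0.215, 0.183], 92), ([0.645, 0.025, 0.001], 139)]
216 [([0.671, 0.03, 0.0], 209), ([0.632, 0.214, 0.177], 141), ([0.627, 0.214, 0.178], 65), ([0.621, 0.214, 0.178], 97), ([0.645, 0.031, 0.002], 166)]
217 [([0.67, 0.037, 0.002], 172), ([0.663, 0.04, 0.005], 216), ([0.628, 0.206, 0.167], 107), ([0.623, 0.206, 0.166], 105), ([0.645, 0.034, -0.0], 164)]
218 [([0.67, 0.04, 0.0], 161), ([0.663, 0.042, 0.003], 210), ([0.628, 0.209, 0.166], 105), ([0.623, 0.21, 0.167], 103), ([0.644, 0.036, -0.003], 171)]
```

```bash
python3 - <<'E'
from h import *
s=st(); print(s['tau'].round(2), s['ft_torque'])
# fingers in s2/s3 lowest dark points
for f in ['side0','s2','s3']:
    d=load(f); c=cloud(d); g=d['img'].astype(int).mean(2)
    if f=='side0': p=np.array([.168,.602,.21])
    elif f=='s2': p=np.array([.6227,.2098,.2785])
    else: p=np.array([.6303,.2088,.1552])
    m=(np.hypot(c[...,0]-p[0],c[...,1]-p[1])<.06)&(abs(c[...,1]-p[1])<.02)&(c[...,2]>p[2]-.03)&(c[...,2]<p[2]+.1)&(g<110)&(c[...,0]<.655)
    q=c[m]; o=np.argsort(q[:,2])[:12]; print(f,q[o].round(3).tolist())
E
```

```text
t 3.78 tcp [0.6289 0.2031 0.1531] jaw axis 1.94 tilt [ 0.04   0.014 -0.999] gap 0.002 F [ 0.54 -0.18 -0.6 ] q [0.14 0.62 1.43 0.01 1.05 0.1 ]
[-1.000e-02 -4.726e+01 -1.662e+01  2.000e-02 -1.400e-01  0.000e+00] [-0.02326252 -0.00455723 -0.01093671]
side0 [[0.173, 0.589, 0.304], [0.175, 0.593, 0.305], [0.174, 0.591, 0.305], [0.173, 0.588, 0.305], [0.173, 0.587, 0.306], [0.174, 0.586, 0.308], [0.173, 0.585, 0.309], [0.189, 0.62, 0.309], [0.173, 0.584, 0.31]]
s2 [[0.608, 0.219, 0.302], [0.634, 0.22, 0.303], [0.603, 0.22, 0.303], [0.638, 0.221, 0.304], [0.636, 0.221, 0.304], [0.634, 0.215, 0.305], [0.633, 0.219, 0.305], [0.634, 0.212, 0.305], [0.605, 0.223, 0.305], [0.608, 0.219, 0.306], [0.605, 0.22, 0.306], [0.603, 0.22, 0.307]]
s3 [[0.618, 0.228, 0.163], [0.62, 0.207, 0.164], [0.619, 0.222, 0.164], [0.628, 0.204, 0.165], [0.628, 0.208, 0.165], [0.62, 0.211, 0.165], [0.621, 0.197, 0.165], [0.62, 0.215, 0.165], [0.621, 0.204, 0.165], [0.618, 0.226, 0.165], [0.623, 0.205, 0.165], [0.621, 0.224, 0.166]]
```

```bash
python3 - <<'E'
from h import *
for f,x0,tz,dy in [('s2',.6205,.302,.2098),('s4',.626,.1775,.203)]:
    d=load(f); c=cloud(d); g=d['img'].astype(int).max(2)
    m=(abs(c[...,0]-x0)<.09)&(abs(c[...,1]-dy)<.05)&(c[...,2]>tz-.002)&(c[...,2]<tz+.13)&(g<90)
    q=c[m]; 
    if f=='s4': q=q[~((q[:,0]>.658)&(q[:,2]<.19))]
    for h in range(0,130,8):
        b=q[(q[:,2]-tz>h/1000)&(q[:,2]-tz<=(h+8)/1000)]
        if len(b): print(f,h,len(b),(b[:,0].min()-x0).round(3),(b[:,0].max()-x0).round(3),'y',b[:,1].min().round(3),b[:,1].max().round(3))
E
```

```text
s2 0 15 -0.022 0.025 y 0.21 0.223
s2 8 29 -0.025 0.024 y 0.204 0.223
s2 16 25 -0.025 0.026 y 0.212 0.224
s2 24 27 -0.025 0.025 y 0.205 0.222
s2 32 30 -0.026 0.031 y 0.203 0.223
s2 40 65 -0.038 0.045 y 0.201 0.225
s2 48 121 -0.045 0.046 y 0.198 0.227
s2 56 86 -0.05 0.052 y 0.196 0.228
s2 64 85 -0.052 0.055 y 0.197 0.229
s2 72 108 -0.055 0.057 y 0.202 0.23
s2 80 134 -0.06 0.063 y 0.21 0.229
s2 88 182 -0.062 0.065 y 0.197 0.233
s2 96 195 -0.06 0.061 y 0.199 0.231
s2 104 124 -0.04 0.044 y 0.202 0.23
s2 112 44 -0.037 0.041 y 0.203 0.224
s2 120 36 -0.035 0.036 y 0.215 0.248
s2 128 24 -0.035 0.036 y 0.213 0.247
s4 0 11 -0.01 0.013 y 0.208 0.216
s4 8 24 -0.013 0.049 y 0.188 0.24
s4 16 35 -0.013 0.051 y 0.182 0.251
s4 24 21 -0.014 0.049 y 0.196 0.216
s4 32 20 -0.017 0.006 y 0.196 0.215
s4 40 52 -0.033 0.027 y 0.195 0.219
s4 48 111 -0.04 0.036 y 0.19 0.219
s4 56 59 -0.045 0.04 y 0.191 0.22
s4 64 85 -0.053 0.047 y 0.191 0.221
s4 72 82 -0.058 0.053 y 0.199 0.22
s4 80 130 -0.063 0.058 y 0.186 0.222
s4 88 136 -0.061 0.059 y 0.19 0.223
s4 96 120 -0.046 0.046 y 0.195 0.224
s4 104 68 -0.045 0.038 y 0.194 0.222
s4 112 26 -0.042 0.036 y 0.207 0.216
s4 120 24 -0.041 0.032 y 0.208 0.238
s4 128 20 -0.041 0.018 y 0.206 0.239
```

```bash
python3 - <<'E'
from h import *
im=cv2.imread('pics/s2.png')[110:190,240:340]; cv2.imwrite('pics/s2d.png',cv2.convertScaleAbs(cv2.resize(im,None,fx=7,fy=7,interpolation=cv2.INTER_CUBIC),alpha=1.6,beta=10))
E
```

```text
(no output)
```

View pics/s2d.png

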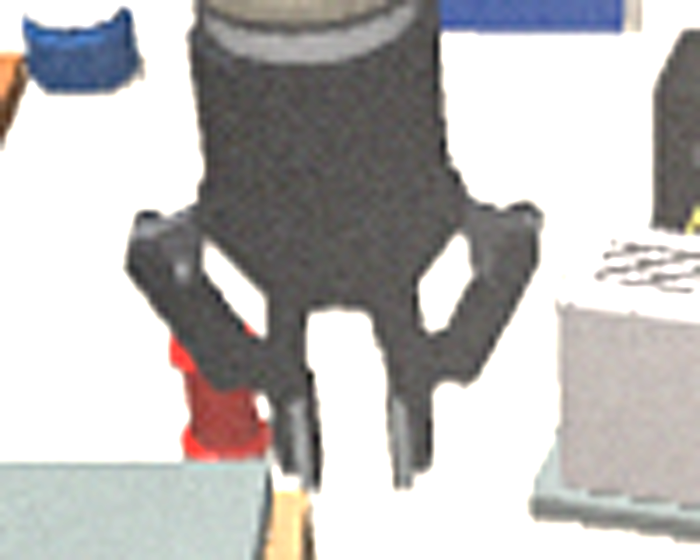

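The side view's depth puts the real finger ends about 24 mm above the reported TCP height, with the pad tips at z≈0.1775 against a TCP of 0.153. That means the jaws shut above the bar. I'll open them and go lower.

jog_arm:
  motion:
    - [0,0,0,0,181]
    - [0,0,0,0,181]
    - [0,0,0,0,181]
    - [0,0,-1,0,181]
    - [0,0,-1,0,181]
    - [0,0,0,0,181]

```text
t: 4.28
tcp_pos: [0.6292, 0.2033, 0.1316]
tool_rot: [0.695, 0.719, 0.02, 0.01]
force: [0.3, -0.3, -0.9]
finger_gap: 0.288
```

```bash
python3 -c "
from h import *
st()"
```

```text
t 4.28 tcp [0.6292 0.2033 0.1316] jaw axis 1.95 tilt [ 0.041  0.014 -0.999] gap 0.288 F [ 0.29 -0.27 -0.86] q [0.14 0.65 1.44 0.01 1.   0.1 ]
```

jog_arm:
  motion:
    - [0,0,0,0,255]
    - [0,0,0,0,255]
    - [0,0,0,0,255]
    - [0,0,0,0,255]
  squeeze: 40

```text
t: 4.62
tcp_pos: [0.6263, 0.2031, 0.1302]
tool_rot: [0.695, 0.719, 0.017, 0.007]
force: [0.4, 0.1, 0.4]
finger_gap: 0.109
```

```bash
python3 -c "
from h import *
st()"
```

```text
t 4.62 tcp [0.6263 0.2031 0.1302] jaw axis 1.94 tilt [ 0.034  0.014 -0.999] gap 0.109 F [0.43 0.11 0.38] q [0.14 0.65 1.45 0.01 1.01 0.1 ]
```

The bar is gripped (gap ≈ 0.11). Next I'll pull the drawer out.

jog_arm:
  motion:
    - [-0.8,0,0,0,255]
    - [-1.5,-0.05,0,0,255]
    - [-1.5,-0.05,0,0,255]
    - [-1.5,-0.05,0,0,255]
    - [-1.5,-0.05,0,0,255]
    - [-1.5,-0.05,0,0,255]
    - [-1.5,-0.05,0,0,255]
    - [-1.5,-0.05,0,0,255]

```text
t: 5.28
tcp_pos: [0.5162, 0.2001, 0.1301]
tool_rot: [0.696, 0.718, 0.024, 0.013]
force: [2.2, 0.4, -2.6]
finger_gap: 0.105
```

```bash
python3 -c "
from h import *
st()"
```

```text
t 5.28 tcp [0.5162 0.2001 0.1301] jaw axis 1.78 tilt [ 0.052  0.017 -0.999] gap 0.105 F [ 2.19  0.37 -2.64] q [0.16 0.52 1.73 0.01 0.83 0.12]
```

jog_arm:
  motion:
    - [-1.0,-0.03,0,0,255]
    - [-1.0,-0.03,0,0,255]
    - [-1.0,-0.03,0,0,255]
    - [-0.7,-0.02,0,0,255]
    - [-0.5,-0.02,0,0,255]
    - [-0.5,0,0,0,255]

```text
t: 5.78
tcp_pos: [0.4782, 0.1991, 0.1303]
tool_rot: [0.695, 0.718, 0.036, 0.024]
force: [12.7, -2.1, -15.0]
finger_gap: 0.105
```

```bash
python3 -c "
from h import *
st()"
```

```text
t 5.78 tcp [0.4782 0.1991 0.1303] jaw axis 1.86 tilt [ 0.085  0.019 -0.996] gap 0.105 F [ 12.67  -2.09 -15.04] q [0.18 0.48 1.85 0.01 0.73 0.14]
```

The pull force rose to 12.7 N after 149.6 mm of travel at pad level, so the drawer is at its stop. I'll release the bar and rise.

jog_arm:
  motion:
    - [0.1,0,0,0,181]
    - [0,0,0,0,181]
    - [0,0,0,0,181]
    - [0,0,1,0,181]
    - [0,0,1.5,0,181]
    - [0,0,3,0,181]
    - [0,0,3,0,181]

```text
t: 6.37
tcp_pos: [0.4707, 0.1976, 0.2111]
tool_rot: [0.695, 0.718, 0.028, 0.018]
force: [0.7, 0.2, -0.2]
finger_gap: 0.288
```

```bash
python3 -c "
from h import *
st()"
```

```text
t 6.37 tcp [0.4707 0.1976 0.2111] jaw axis 1.85 tilt [ 0.064  0.016 -0.998] gap 0.288 F [ 0.67  0.2  -0.17] q [0.18 0.35 1.76 0.01 0.96 0.14]
```

jog_arm:
  motion:
    - [0,0,4,0,100]
    - [0,0,4,0,0]
    - [0,0,4,0,0]
    - [0,0,4,0,0]
    - [0,0,0,0,0]

```text
t: 6.78
tcp_pos: [0.4658, 0.1978, 0.3835]
tool_rot: [0.695, 0.719, 0.029, 0.018]
force: [-0.4, -0.0, 0.7]
finger_gap: 0.974
```

```bash
python3 -c "
from h import *
st(); snap('wrist','w5'); snap('side','s5'); snap('top','t5')
im=cv2.imread('pics/t5.png')[60:240,180:330]; cv2.imwrite('pics/t5c.png',cv2.convertScaleAbs(cv2.resize(im,None,fx=3.3,fy=3.3,interpolation=cv2.INTER_CUBIC),alpha=1.6))
im=cv2.imread('pics/s5.png')[120:310,170:360]; cv2.imwrite('pics/s5c.png',cv2.resize(im,None,fx=3.1,fy=3.1,interpolation=cv2.INTER_CUBIC))"
```

```text
t 6.78 tcp [0.4658 0.1978 0.3835] jaw axis 1.93 tilt [ 0.065  0.017 -0.998] gap 0.974 F [-0.41 -0.    0.73] q [0.18 0.16 1.52 0.01 1.4  0.14]
```

View pics/t5c.png

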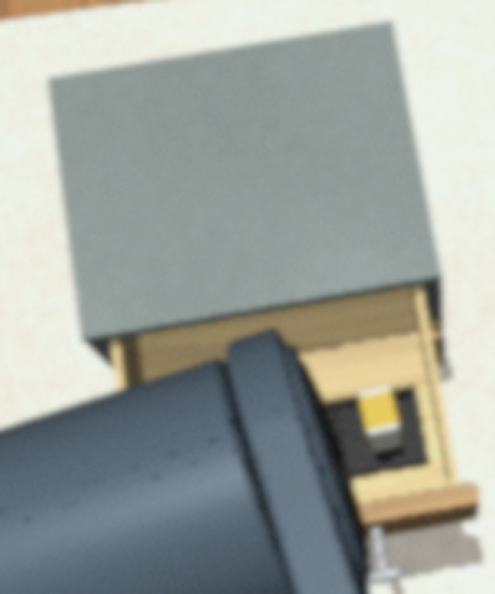

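View pics/s5c.png

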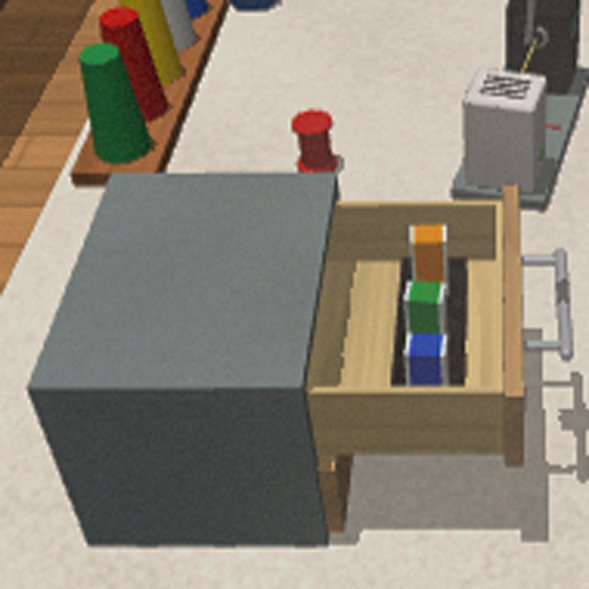

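View pics/w5.png

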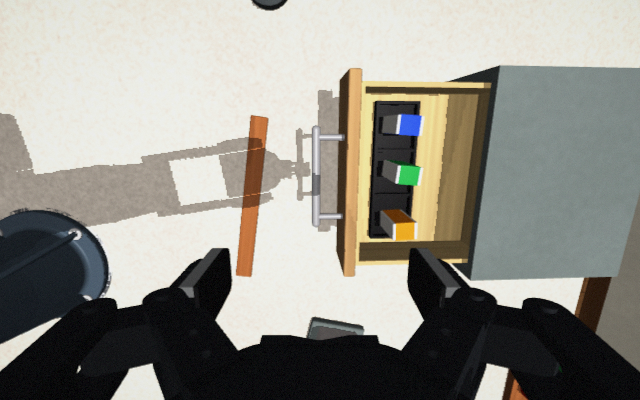

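The drawer is out. Amber is in the -y pocket, at about (405,231) in the wrist view with green and blue above it; in the side view its top is at (308,196). Next I'll measure the top-face outline.

```bash
python3 - <<'E'
from h import *
for f,(x0,y0,x1,y1) in {'w5':(375,195,430,250),'s5':(295,185,325,225)}.items():
    s=load(f); c=cloud(s); h=cv2.cvtColor(s['img'],cv2.COLOR_RGB2HSV)
    m=(abs(c[...,2]-.179)<.004); m2=np.zeros_like(m); m2[y0:y1,x0:x1]=m[y0:y1,x0:x1]
    q=c[m2]; print(f,len(q),q.mean(0),cv2.minAreaRect(q[:,:2].astype(np.float32)))
    im=cv2.imread(f'pics/{f}.png')[y0:y1,x0:x1]; cv2.imwrite(f'pics/{f}b.png',cv2.resize(im,None,fx=10 if f=='w5' else 14,fy=10 if f=='w5' else 14,interpolation=cv2.INTER_NEAREST))
E
```

```text
w5 455 [0.59230351 0.13293343 0.17904127] ((0.5931941270828247, 0.1322975605726242), (0.03277132287621498, 0.02469264715909958), 5.0263590812683105)
s5 238 [0.59105939 0.15353044 0.17854985] ((0.5910146832466125, 0.15403607487678528), (0.13631923496723175, 0.08143185824155807), 89.29761505126953)
```

View pics/w5b.png

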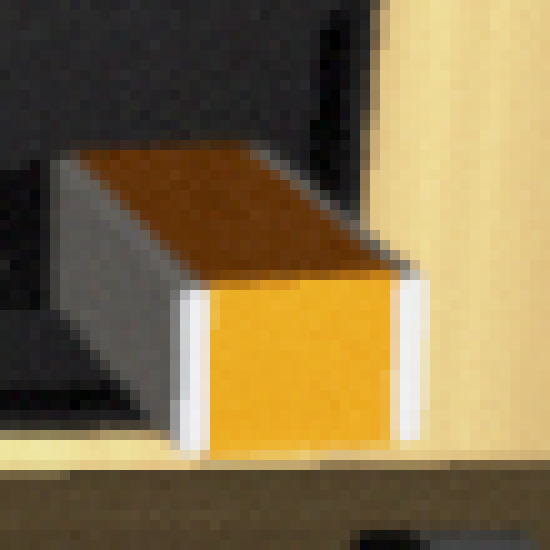

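View pics/s5b.png

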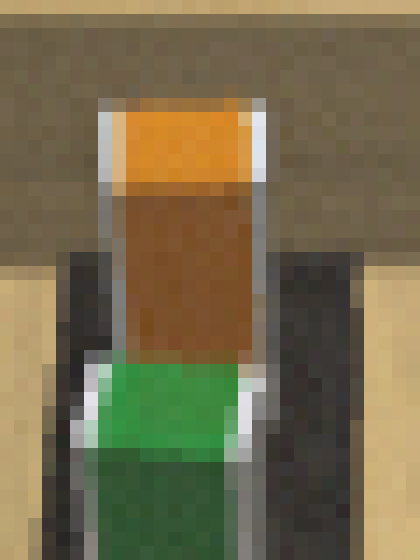

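```bash
python3 - <<'E'
from h import *
s=load('w5')
# top corners (edge px incl. half-pixel -> pixel centre coords)
P=[ray(s,375+a/10-.5,195+b/10-.5,.179)[:2] for a,b in [(180,285),(428,272),(422,442),(178,455)]]
P=np.array(P); print(P.round(4),P.mean(0)); 
for a,b in [(0,1),(3,2),(3,0),(2,1)]: v=P[b]-P[a]; print(np.degrees(np.arctan2(v[1],v[0])).round(1),np.linalg.norm(v).round(4))
h=load('s5')
P=np.array([ray(h,295+a/14-.5,185+b/14-.5,.179)[:2] for a,b in [(98,98),(266,98),(268,185),(98,185)]]); print(P.round(4),P.mean(0))
c=cloud(s); m=(abs(c[...,2]-.179)<.003)&(abs(c[...,0]-.593)<.03)&(abs(c[...,1]-.132)<.03); q=c[m]; print(q.mean(0),q[:,2].std())
E
```

```text
[[0.5755 0.1432]
 [0.6081 0.1454]
 [0.6099 0.122 ]
 [0.5774 0.1199]] [0.5927452  0.13264306]
3.8 0.0327
3.7 0.0326
94.6 0.0234
94.5 0.0235
[[0.6101 0.1182]
 [0.5772 0.1176]
 [0.5753 0.1434]
 [0.6079 0.1441]] [0.5926233  0.13082476]
[0.59275823 0.13285769 0.17917738] 0.0007671868332673037
```

jog_arm:
  motion:
    - [2.5,-1.2,0,2.4,0]
    - [2.5,-1.2,0,0,0]
    - [2.5,-1.2,0,0,0]
    - [2.5,-1.2,0,0,0]

```text
t: 7.27
tcp_pos: [0.5524, 0.1498, 0.366]
tool_rot: [0.676, 0.736, 0.015, 0.004]
force: [0.3, 0.6, 0.3]
finger_gap: 0.998
```

```bash
python3 -c "
from h import *
st()"
```

```text
t 7.27 tcp [0.5524 0.1498 0.366 ] jaw axis 4.86 tilt [ 0.025  0.016 -1.   ] gap 0.998 F [0.28 0.56 0.3 ] q [ 0.06  0.3   1.37  0.01  1.44 -0.03]
```

jog_arm:
  motion:
    - [0,0,0,0,0]

```text
t: 7.35
tcp_pos: [0.5552, 0.1473, 0.3624]
tool_rot: [0.677, 0.735, 0.013, 0.003]
force: [0.6, -0.4, 0.8]
finger_gap: 1.0
```

```bash
python3 -c "
from h import *
st()"
```

```text
t 7.35 tcp [0.5552 0.1473 0.3624] jaw axis 4.69 tilt [ 0.022  0.015 -1.   ] gap 1.0 F [ 0.62 -0.36  0.83] q [ 0.06  0.31  1.37  0.01  1.44 -0.03]
```

jog_arm:
  motion:
    - [3.8,-1.4,0,0,0]
    - [0,0,0,0,0]

```text
t: 7.52
tcp_pos: [0.5869, 0.1332, 0.3536]
tool_rot: [0.678, 0.735, 0.006, -0.004]
force: [0.5, -0.1, -0.0]
finger_gap: 0.999
```

```bash
python3 -c "
from h import *
st()"
```

```text
t 7.52 tcp [0.5869 0.1332 0.3536] jaw axis 4.65 tilt [ 0.003  0.014 -1.   ] gap 0.999 F [ 0.54 -0.11 -0.02] q [ 0.03  0.37  1.3   0.01  1.47 -0.05]
```

jog_arm:
  motion:
    - [0.6,-0.1,-3,-0.4,0]
    - [0,0,-3,0,0]
    - [0,0,-3,0,0]
    - [0,0,0,0,0]

```text
t: 7.85
tcp_pos: [0.5884, 0.1313, 0.2514]
tool_rot: [0.681, 0.732, 0.001, -0.01]
force: [-1.3, -0.1, -0.8]
finger_gap: 1.0
```

```bash
python3 - <<'E'
from h import *
st(); s=snap('wrist','w6')
c=cloud(s); m=(abs(c[...,2]-.179)<.004)&(abs(c[...,0]-.593)<.03)&(abs(c[...,1]-.132)<.03); q=c[m]; print(len(q),q.mean(0),cv2.minAreaRect(q[:,:2].astype(np.float32)))
st()
E
```

```text
t 7.85 tcp [0.5884 0.1313 0.2514] jaw axis 4.08 tilt [-0.013  0.014 -1.   ] gap 1.0 F [-1.31 -0.1  -0.77] q [ 0.03  0.46  1.44  0.02  1.26 -0.05]
1182 [0.5929964  0.13287744 0.17929116] ((0.592993438243866, 0.13240329921245575), (0.031561557203531265, 0.02440617047250271), 4.579714775085449)
t 7.9 tcp [0.5899 0.1315 0.2541] jaw axis 4.09 tilt [-0.009  0.014 -1.   ] gap 0.998 F [-0.32 -0.06 -0.1 ] q [ 0.03  0.46  1.43  0.02  1.26 -0.05]
```

View pics/w6.png

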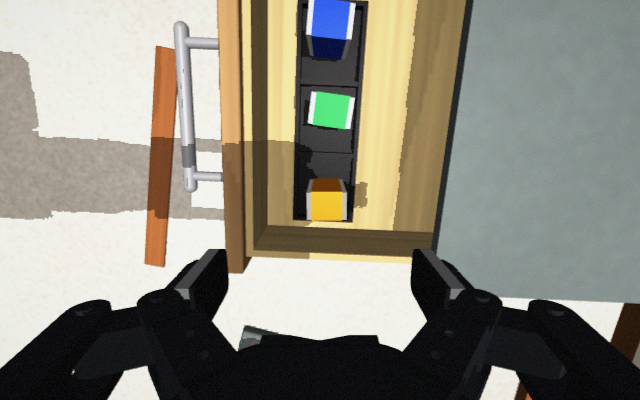

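jog_arm:
  motion:
    - [0.3,0.1,-2,0.4,90]
    - [0.1,0,-2,0,90]
    - [0,0,-2,0,90]
    - [0,0,-2,0,90]
    - [0,0,-1,0,90]
    - [0,0,0,0,90]

```text
t: 8.4
tcp_pos: [0.5966, 0.1341, 0.1678]
tool_rot: [0.678, 0.735, 0.005, -0.005]
force: [-0.8, -0.2, 0.1]
finger_gap: 0.649
```

```bash
python3 -c "
from h import *
st()"
```

```text
t 8.4 tcp [0.5966 0.1341 0.1678] jaw axis 4.58 tilt [-0.     0.015 -1.   ] gap 0.649 F [-0.8  -0.21  0.1 ] q [ 0.03  0.56  1.51  0.02  1.07 -0.06]
```

jog_arm:
  motion:
    - [-0.4,-0.15,0,0,90]
    - [0,0,0,0,90]

```text
t: 8.57
tcp_pos: [0.5933, 0.1329, 0.1698]
tool_rot: [0.678, 0.735, 0.006, -0.005]
force: [-2.0, 0.1, 0.1]
finger_gap: 0.644
```

```bash
python3 - <<'E'
from h import *
s=snap('side','s7'); st()
im=cv2.imread('pics/s7.png')[150:230,270:350]; cv2.imwrite('pics/s7c.png',cv2.convertScaleAbs(cv2.resize(im,None,fx=7,fy=7,interpolation=cv2.INTER_CUBIC),alpha=1.4))
c=cloud(s); g=s['img'].astype(int).max(2)
m=(abs(c[...,0]-.593)<.07)&(abs(c[...,1]-.134)<.025)&(c[...,2]>.183)&(c[...,2]<.215)&(g<120); q=c[m]
for z in range(183,215,4):
    b=q[(q[:,2]>z/1000)&(q[:,2]<=(z+4)/1000)]
    if len(b): 
        l=b[b[:,0]<.593]; r=b[b[:,0]>.593]; print(z,len(l),len(r), (l[:,0].min(),l[:,0].max()) if len(l) else 0,(r[:,0].min(),r[:,0].max()) if len(r) else 0, b[:,1].max())
E
```

```text
t 8.62 tcp [0.5943 0.133  0.1704] jaw axis 4.61 tilt [ 0.004  0.015 -1.   ] gap 0.644 F [ 0.5  -0.13 -0.09] q [ 0.03  0.55  1.52  0.02  1.07 -0.06]
183 9 0 (np.float64(0.5231952729151853), np.float64(0.5267488704720751)) 0 0.15138491603584148
187 15 0 (np.float64(0.5230136855099765), np.float64(0.5263088925143197)) 0 0.15710809755106114
195 3 2 (np.float64(0.5578174745282559), np.float64(0.5630704769096656)) (np.float64(0.6215106150968878), np.float64(0.6243727005856513)) 0.14438519626614688
199 3 2 (np.float64(0.5578804889857125), np.float64(0.5632141940647012)) (np.float64(0.6239498916564818), np.float64(0.6294101677148882)) 0.1456802079621201
203 6 7 (np.float64(0.5525450694481722), np.float64(0.5630521166447815)) (np.float64(0.6209675213498251), np.float64(0.6319693511443903)) 0.1463489332104736
207 5 4 (np.float64(0.5525852589400068), np.float64(0.5602395911656056)) (np.float64(0.6208492384554324), np.float64(0.6315458221478814)) 0.145974356373488
211 8 4 (np.float64(0.5524521374188222), np.float64(0.5628201369982494)) (np.float64(0.620490326147313), np.float64(0.6311383747074382)) 0.14622878785207682
```

View pics/s7c.png

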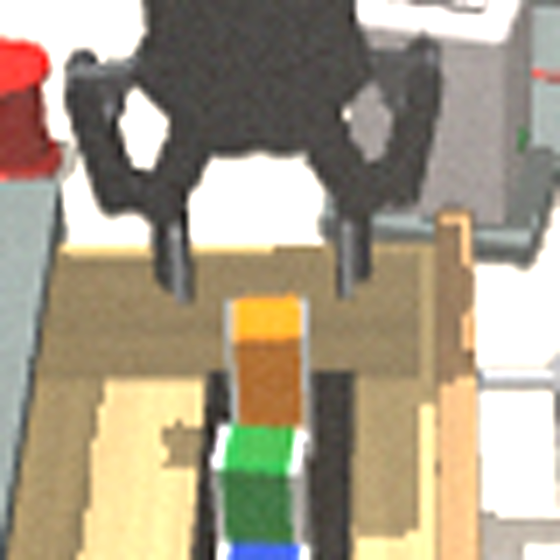

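The side view shows the fingers at x≈0.558 and 0.625 straddling the amber block, which is centred at 0.593, with the tips at z≈0.196. I'll lower 5 cm.

jog_arm:
  motion:
    - [-0.1,-0.05,-1.5,0,90]
    - [-0.1,0,-1.5,0,90]
    - [-0.1,0,-1.5,0,90]
    - [-0.1,0,-0.6,0,90]
    - [0,0,0,0,90]

```text
t: 9.03
tcp_pos: [0.5964, 0.1328, 0.127]
tool_rot: [0.678, 0.735, 0.014, 0.003]
force: [-0.3, 0.8, -0.1]
finger_gap: 0.649
```

```bash
python3 -c "
from h import *
st()"
```

```text
t 9.03 tcp [0.5964 0.1328 0.127 ] jaw axis 4.61 tilt [ 0.023  0.016 -1.   ] gap 0.649 F [-0.31  0.76 -0.09] q [ 0.03  0.6   1.57  0.02  0.95 -0.06]
```

jog_arm:
  motion:
    - [-0.3,0,-0.6,0,90]
    - [0,0,0,0,90]

```text
t: 9.2
tcp_pos: [0.5945, 0.1329, 0.1226]
tool_rot: [0.678, 0.735, 0.015, 0.004]
force: [-0.5, -0.5, -0.2]
finger_gap: 0.647
```

```bash
python3 - <<'E'
from h import *
st()
s=snap('side','s8'); st()
im=cv2.imread('pics/s8.png')[150:230,270:350]; cv2.imwrite('pics/s8c.png',cv2.convertScaleAbs(cv2.resize(im,None,fx=7,fy=7,interpolation=cv2.INTER_CUBIC),alpha=1.4))
E
```

```text
t 9.2 tcp [0.5945 0.1329 0.1226] jaw axis 4.61 tilt [ 0.026  0.016 -1.   ] gap 0.647 F [-0.54 -0.49 -0.25] q [ 0.03  0.61  1.58  0.02  0.93 -0.06]
t 9.25 tcp [0.5958 0.1329 0.1234] jaw axis 4.6 tilt [ 0.028  0.016 -0.999] gap 0.65 F [0.04 0.62 0.75] q [ 0.03  0.6   1.58  0.02  0.93 -0.06]
```

View pics/s8c.png

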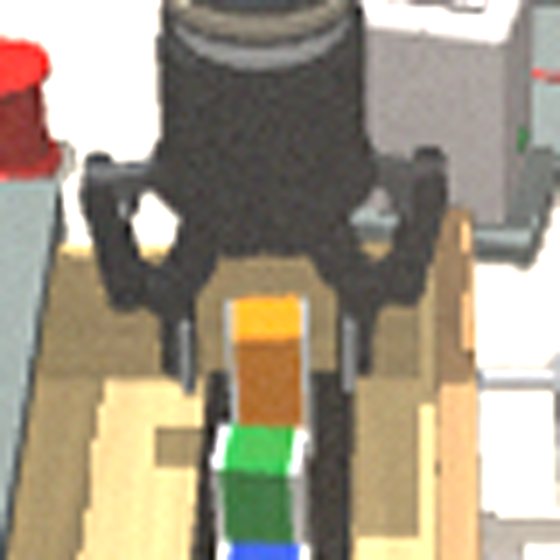

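jog_arm:
  motion:
    - [-0.1,0,0,0,130]
    - [0,0,0,0,150]
    - [0,0,0,0,170]
    - [0,0,0,0,255]
    - [0,0,0,0,255]
    - [0,0,0,0,255]
  squeeze: 40

```text
t: 9.75
tcp_pos: [0.5962, 0.133, 0.126]
tool_rot: [0.678, 0.735, 0.017, 0.007]
force: [-0.1, 0.0, -1.7]
finger_gap: 0.368
```

```bash
python3 -c "
from h import *
st()"
```

```text
t 9.75 tcp [0.5962 0.133  0.126 ] jaw axis 4.61 tilt [ 0.033  0.016 -0.999] gap 0.368 F [-0.12  0.04 -1.68] q [ 0.03  0.6   1.58  0.02  0.93 -0.06]
```

Gripped (gap 0.368 ≈ 31 mm). Lifting now.

jog_arm:
  motion:
    - [0,0,1,0,255]
    - [0,0,2,0,255]
    - [0,0,2.5,0,255]
    - [0,0,2.5,0,255]
    - [0,0,2.5,0,255]
    - [0,0,2.5,0,255]
    - [0,0,1,0,255]

```text
t: 10.33
tcp_pos: [0.5912, 0.1327, 0.2697]
tool_rot: [0.678, 0.735, 0.013, 0.002]
force: [1.1, 0.3, -0.5]
finger_gap: 0.369
```

```bash
python3 - <<'E'
from h import *
st()
s=snap('side','s9'); snap('wrist','w9')
im=cv2.imread('pics/s9.png')[100:230,240:370]; cv2.imwrite('pics/s9c.png',cv2.convertScaleAbs(cv2.resize(im,None,fx=4.5,fy=4.5,interpolation=cv2.INTER_CUBIC),alpha=1.3))
E
```

```text
t 10.33 tcp [0.5912 0.1327 0.2697] jaw axis 4.6 tilt [ 0.02   0.016 -1.   ] gap 0.369 F [ 1.11  0.3  -0.48] q [ 0.03  0.43  1.43  0.02  1.26 -0.06]
```

View pics/s9c.png

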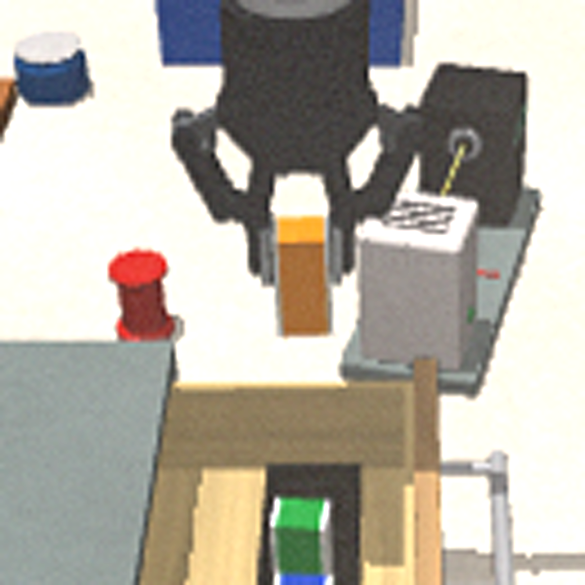

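View pics/w9.png

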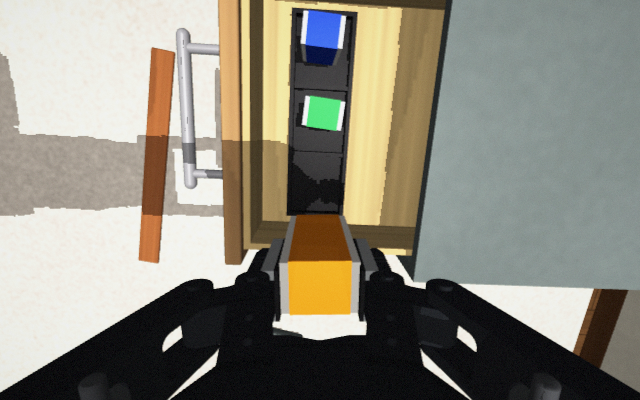

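jog_arm:
  motion:
    - [-0.3,-1.5,0,-1,255]
    - [-0.7,-3,0,-1.7,255]
    - [-0.7,-3.3,0,-1.7,255]
    - [-0.7,-3.3,0,-1.7,255]
    - [-0.7,-3.3,0,-1.7,255]
    - [-0.7,-3.3,0,-1.7,255]
    - [-0.7,-3.3,0,-1.7,255]
    - [-0.7,-3.3,0,-1.7,255]
    - [-0.7,-3.3,0,-1.7,255]
    - [-0.7,-3.3,0,-1.7,255]

```text
t: 11.27
tcp_pos: [0.5135, -0.1779, 0.2584]
tool_rot: [0.775, 0.631, 0.01, -0.006]
force: [-0.2, 0.7, -0.6]
finger_gap: 0.369
```

jog_arm:
  motion:
    - [-0.5,-3.0,0,0,255]
    - [-0.5,-2.5,0,0,255]
    - [0,-1.5,0,0,255]
    - [0,0,0,0,255]

```text
t: 11.6
tcp_pos: [0.4976, -0.2567, 0.253]
tool_rot: [0.778, 0.628, 0.007, -0.01]
force: [0.7, -0.6, -0.6]
finger_gap: 0.37
```

```bash
python3 - <<'E'
from h import *
st()
E
```

```text
t 11.6 tcp [ 0.4976 -0.2567  0.253 ] jaw axis -12.24 tilt [-0.001  0.024 -1.   ] gap 0.37 F [ 0.72 -0.58 -0.6 ] q [-0.69  0.4   1.54  0.02  1.22 -0.48]
```

```bash
python3 - <<'E'
from h import *
for n,f in (('side','s10'),('top','t10'),('wrist','w10')): snap(n,f)
st()
im=cv2.imread('pics/s10.png')[80:200,290:400]; cv2.imwrite('pics/s10c.png',cv2.resize(im,None,fx=5,fy=5,interpolation=cv2.INTER_CUBIC))
im=cv2.imread('pics/t10.png')[140:260,370:520]; cv2.imwrite('pics/t10c.png',cv2.convertScaleAbs(cv2.resize(im,None,fx=4.5,fy=4.5,interpolation=cv2.INTER_CUBIC),alpha=1.6))
E
```

```text
t 11.75 tcp [ 0.4977 -0.2524  0.2532] jaw axis -12.04 tilt [-0.002  0.027 -1.   ] gap 0.37 F [-1.09 -0.03 -1.01] q [-0.68  0.4   1.54  0.02  1.22 -0.48]
```

View pics/s10c.png

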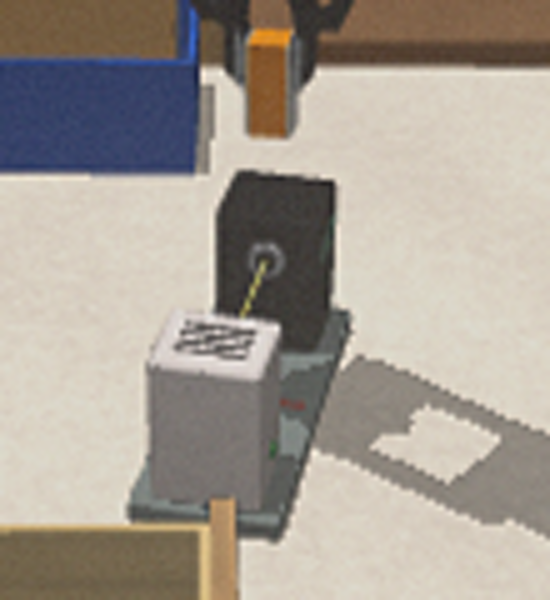

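View pics/t10c.png

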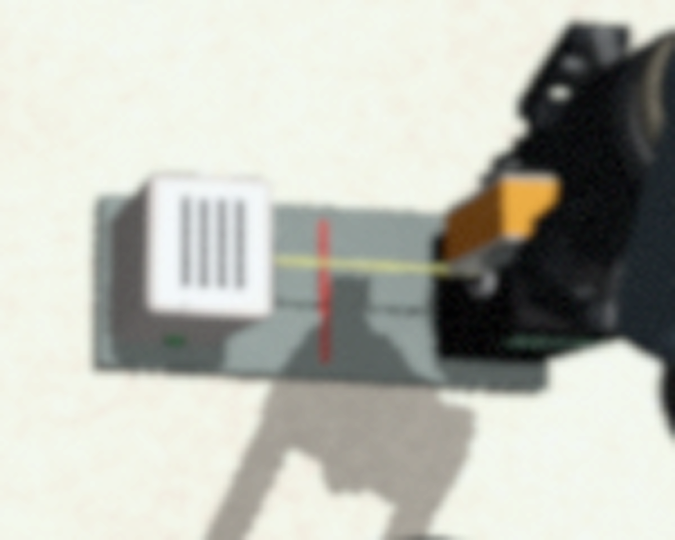

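View pics/w10.png

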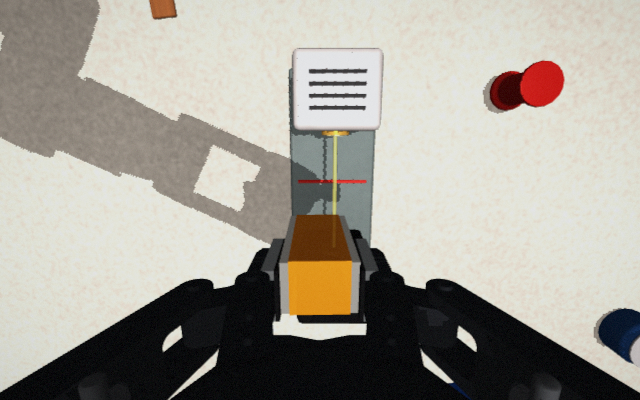

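The wrist view shows the block gripped on its grey and white faces, with the beam as a vertical line at u≈335 and the red line from (298,181) to (366,181). I'll refine the beam middle and the block pose with rays.

```bash
python3 - <<'E'
from h import *
def comp(mask):
    n,l,st_,ce=cv2.connectedComponentsWithStats(mask.astype(np.uint8)); k=1+np.argmax(st_[1:,4]); return l==k
for f,rb,bb in [('w10',(290,172,375,190),(325,135,345,212)),('top0',(430,180,452,225),(430,190,475,208)),('t10',(430,180,452,225),(432,192,466,206))]:
    s=load(f); h=cv2.cvtColor(s['img'],cv2.COLOR_RGB2HSV).astype(int); 
    m=np.zeros(h.shape[:2],bool); x0,y0,x1,y1=rb; m[y0:y1,x0:x1]=True
    red=comp(m&((h[...,0]<8)|(h[...,0]>172))&(h[...,1]>110)); v,u=np.nonzero(red)
    P=np.array([ray(s,a,b,.018)[:2] for a,b in zip(u,v)]); L=cv2.fitLine(P.astype(np.float32),cv2.DIST_L2,0,.01,.01).ravel()
    t=(P-L[2:])@L[:2]; mid=L[2:]+L[:2]*(t.min()+t.max())/2
    print(f,'red',len(u),'ang',np.degrees(np.arctan2(L[1],L[0])).round(2),'mid',mid.round(4),'len',np.ptp(t).round(4))
    m[:]=0; x0,y0,x1,y1=bb; m[y0:y1,x0:x1]=True
    ye=comp(m&(h[...,0]>20)&(h[...,0]<35)&(h[...,1]>60)); v,u=np.nonzero(ye)
    P=np.array([ray(s,a,b,.1)[:2] for a,b in zip(u,v)]); B=cv2.fitLine(P.astype(np.float32),cv2.DIST_L2,0,.01,.01).ravel()
    a=np.degrees(np.arctan2(B[1],B[0]))%180
    # foot of red mid on beam
    foot=B[2:]+B[:2]*((mid-B[2:])@B[:2]); 
    # intersection of red line with beam
    A=np.array([B[:2],-L[:2]]).T; k=np.linalg.solve(A,L[2:]-B[2:]); print('  beam',len(u),'ang',a.round(2),'X',(B[2:]+k[0]*B[:2]).round(4),'foot',foot.round(4))
s=load('w10'); c=cloud(s)
# base plate & heads from wrist
for f in ['w10','t10']:
    s=load(f); c=cloud(s)
    m=(abs(c[...,2]-.135)<.005)&(c[...,0]>.4)&(c[...,0]<.65)&(c[...,1]<-.1)&(c[...,1]>-.22); q=c[m]; print(f,'lamp',cv2.minAreaRect(q[:,:2].astype(np.float32)))
E
```

```text
w10 red 105 ang -12.08 mid [ 0.4888 -0.2564] len 0.0451
  beam 186 ang 80.35 X [ 0.5118 -0.2613] foot [ 0.512  -0.2603]
top0 red 8 ang -15.22 mid [ 0.5056 -0.2585] len 0.0116
  beam 46 ang 73.73 X [ 0.5134 -0.2606] foot [ 0.5134 -0.2608]
t10 red 8 ang -14.64 mid [ 0.5055 -0.2592] len 0.017
  beam 2 ang 167.28 X [-0.4162 -0.0184] foot [ 0.5126 -0.2281]
w10 lamp ((0.531823992729187, -0.16332854330539703), (0.06893718242645264, 0.07958701252937317), 77.76873779296875)
t10 lamp ((0.5324150919914246, -0.15953321754932404), (0.06825360655784607, 0.07957655191421509), 78.0785903930664)
```

```bash
cat >> h.py <<'E'
def block(s,tcp,Rt):
    """block top rectangle in the world from depth (orange bright + frosted edges), seen by wrist"""
    c=cloud(s); rel=(c-tcp)@Rt   # tool frame
    h=cv2.cvtColor(s['img'],cv2.COLOR_RGB2HSV).astype(int)
    org=(h[...,0]>5)&(h[...,0]<28)&(h[...,1]>150)&(abs(rel[...,0])<.06)&(abs(rel[...,1])<.03)&(rel[...,2]<.03)
    return c,rel,h,org
E
python3 - <<'E'
from h import *
a=st(); s=snap('wrist','w11'); b=st()
Rt=R.from_quat(a['tool_rot']).as_matrix()
c,rel,h,org=block(s,np.array(a['tcp_pos']),Rt)
q=rel[org]; print(len(q), np.percentile(q,[1,50,99],axis=0).round(4))
top=org&(h[...,2]>180); side=org&(h[...,2]<150)
for n,m in (('top',top),('side',side)):
    w=c[m]; r=rel[m]; ce=w.mean(0); U,S,V=np.linalg.svd(w-ce,full_matrices=False); nn=V[2]
    print(n,m.sum(),'world c',ce.round(4),'tool c',r.mean(0).round(4),'normal',nn.round(3),'rms',(S[2]/np.sqrt(len(w))).round(5), 'toolrange',np.percentile(r,[2,98],axis=0).round(4).tolist())
E
```

```text
t 11.75 tcp [ 0.4977 -0.2524  0.2532] jaw axis -12.04 tilt [-0.002  0.027 -1.   ] gap 0.37 F [-1.09 -0.03 -1.01] q [-0.68  0.4   1.54  0.02  1.22 -0.48]
t 11.8 tcp [ 0.498  -0.252   0.2535] jaw axis -11.97 tilt [-0.001  0.027 -1.   ] gap 0.369 F [ 1.07 -0.3  -0.66] q [-0.68  0.39  1.54  0.02  1.22 -0.48]
5773 [[-0.011  -0.0124 -0.0556]
 [ 0.0094 -0.0002 -0.0535]
 [ 0.0127  0.0121  0.0074]]
top 3295 world c [ 0.4979 -0.2531  0.3073] tool c [ 0.0008 -0.     -0.0542] normal [ 0.02  -0.022  1.   ] rms 0.00056 toolrange [[-0.0108, -0.0119, -0.0553], [0.0119, 0.0119, -0.053]]
side 2435 world c [ 0.4998 -0.2414  0.2829] tool c [ 0.012  -0.0005 -0.0294] normal [0.214 0.977 0.008] rms 0.001 toolrange [[0.0112, -0.0125, -0.0539], [0.0127, 0.0116, 0.0081]]
```

```bash
cat >> h.py <<'E'
def lean(f,tcp,Rt,verbose=True):
    s=load(f); K=s['intrinsics']; A=att(s); eye=s['eye']
    h=cv2.cvtColor(s['img'],cv2.COLOR_RGB2HSV).astype(int)
    org=(h[...,0]>4)&(h[...,0]<28)&(h[...,1]>150)
    # clear face plane in tool frame x=+0.0127 (face at centre+12mm); cast rays on it
    out=[]
    for v in range(200,262):
        u=np.nonzero(org[v,250:400])[0]
        if len(u)<15: continue
        row=[]
        for uu in (250+u.min()-.5,250+u.max()+.5):
            d=Rt.T@(A@(np.linalg.inv(K)@[uu,v,1])); e=Rt.T@(eye-tcp); p=e+d*((.0127-e[0])/d[0]); row.append(p)
        out.append((v,row[0][1],row[0][2],row[1][1],row[1][2]))
    return np.array(out)
E
python3 - <<'E'
from h import *
a=sense(); Rt=R.from_quat(a['tool_rot']).as_matrix()
s=load('w11'); im=cv2.imread('pics/w11.png')[205:325,260:380]; cv2.imwrite('pics/w11c.png',cv2.convertScaleAbs(cv2.resize(im,None,fx=5,fy=5,interpolation=cv2.INTER_NEAREST),alpha=1.8,beta=20))
o=lean('w11',np.array([.4978,-.2522,.2533]),Rt); print(o[::4].round(4))
o=o[(o[:,2]<0.003)&(o[:,2]>-.05)]
print(np.polyfit(o[:,2],o[:,1],1),np.polyfit(o[:,4],o[:,3],1))
E
```

```text
[[ 2.15e+02 -1.33e-02  5.00e-03  1.03e-02  4.90e-03]
 [ 2.19e+02 -1.33e-02 -2.50e-03  1.10e-02 -2.60e-03]
 [ 2.23e+02 -1.33e-02 -9.40e-03  1.11e-02 -9.50e-03]
 [ 2.27e+02 -1.28e-02 -1.57e-02  1.12e-02 -1.58e-02]
 [ 2.31e+02 -1.28e-02 -2.17e-02  1.13e-02 -2.17e-02]
 [ 2.35e+02 -1.28e-02 -2.71e-02  1.14e-02 -2.72e-02]
 [ 2.39e+02 -1.29e-02 -3.23e-02  1.14e-02 -3.23e-02]
 [ 2.43e+02 -1.24e-02 -3.70e-02  1.19e-02 -3.71e-02]
 [ 2.47e+02 -1.25e-02 -4.15e-02  1.20e-02 -4.16e-02]
 [ 2.51e+02 -1.25e-02 -4.57e-02  1.20e-02 -4.58e-02]
 [ 2.55e+02 -1.25e-02 -4.97e-02  1.21e-02 -4.97e-02]
 [ 2.59e+02 -1.21e-02 -5.34e-02  1.21e-02 -5.34e-02]]
[-0.018262   -0.01325852] [-0.02637952  0.01077554]
```

View pics/w11c.png

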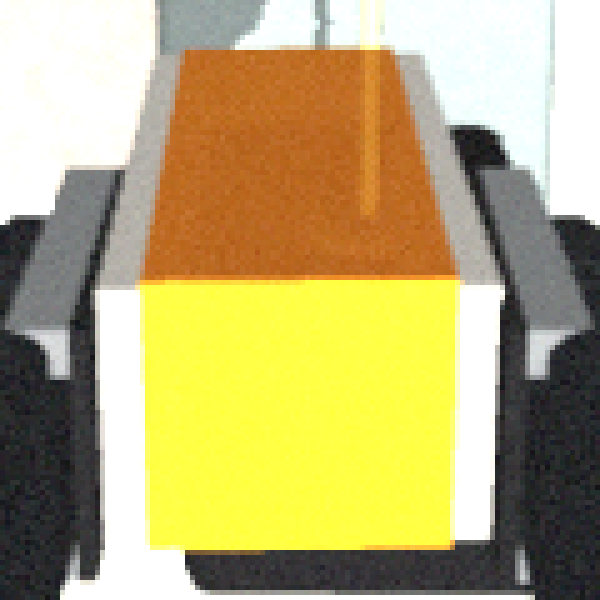

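jog_arm:
  motion:
    - [1.2,-0.5,-1,0,255]
    - [0,0,-2,0,255]
    - [0,0,-2,0,255]
    - [0,0,-2,0,255]
    - [0,0,-1,0,255]
    - [0,0,0,0,255]

```text
t: 12.3
tcp_pos: [0.5129, -0.2467, 0.1727]
tool_rot: [0.773, 0.634, 0.009, -0.01]
force: [-0.6, 0.3, -1.8]
finger_gap: 0.371
```

```bash
cat >> h.py <<'E'
TGT=np.array([.511,-.2575,.100])
def goal():
    a=st(); Rt=R.from_quat(a['tool_rot']).as_matrix(); c=np.array(a['tcp_pos'])+Rt@[.0007,0,-.0217]; z=Rt[:,2]
    print('centre',c.round(4),'need cm',((TGT-c)*100).round(2),'yaw',round(-12.0-((np.degrees(np.arctan2(Rt[1,1],Rt[0,1]))+90)%180-90),2),'tilt jaw',(z[:2]@[.978,-.208]).round(4),'beam',(z[:2]@[.208,.978]).round(4))
    return a
E
python3 -c "
from h import *
goal()"
```

```text
t 12.3 tcp [ 0.5129 -0.2467  0.1727] jaw axis -11.25 tilt [ 0.002  0.027 -1.   ] gap 0.371 F [-0.64  0.29 -1.82] q [-0.66  0.5   1.61  0.03  1.05 -0.47]
centre [ 0.513  -0.2466  0.1944] need cm [-0.2  -1.09 -9.44] yaw -0.75 tilt jaw -0.0037 beam 0.0267
```

jog_arm:
  motion:
    - [-0.2,-0.6,-0.5,-0.4,255]
    - [-0.1,-0.6,-0.5,-0.3,255]
    - [0,0,-1,0,255]
    - [0,0,-1,0,255]
    - [0,0,0,0,255]

```text
t: 12.72
tcp_pos: [0.5117, -0.2572, 0.1426]
tool_rot: [0.776, 0.631, 0.01, -0.008]
force: [0.0, 0.5, -1.8]
finger_gap: 0.371
```

```bash
python3 - <<'E'
from h import *
a=goal(); Rt=R.from_quat(a['tool_rot']).as_matrix()
s=snap('wrist','w12'); 
c,rel,h,org=block(s,np.array(a['tcp_pos']),Rt)
top=org&(h[...,2]>180); w=c[top]; U,S,V=np.linalg.svd(w-w.mean(0),full_matrices=False); print('top c',w.mean(0).round(4),'tool',rel[top].mean(0).round(4),'n',(V[2]*np.sign(V[2,2])).round(3))
goal()
E
```

```text
t 12.72 tcp [ 0.5117 -0.2572  0.1426] jaw axis -11.72 tilt [ 0.005  0.025 -1.   ] gap 0.371 F [ 0.01  0.47 -1.76] q [-0.67  0.55  1.63  0.03  0.98 -0.48]
centre [ 0.5117 -0.257   0.1643] need cm [-0.07 -0.05 -6.43] yaw -0.28 tilt jaw 0.0002 beam 0.0254
top c [ 0.5116 -0.2571  0.196 ] tool [ 0.0014 -0.0001 -0.0534] n [0.166 0.607 0.777]
t 12.77 tcp [ 0.512  -0.2574  0.1433] jaw axis -11.72 tilt [ 0.006  0.024 -1.   ] gap 0.376 F [-0.83  0.47 -0.8 ] q [-0.67  0.55  1.63  0.03  0.98 -0.48]
centre [ 0.512  -0.2572  0.165 ] need cm [-0.1  -0.03 -6.5 ] yaw -0.28 tilt jaw 0.0009 beam 0.025
```

View pics/w12.png

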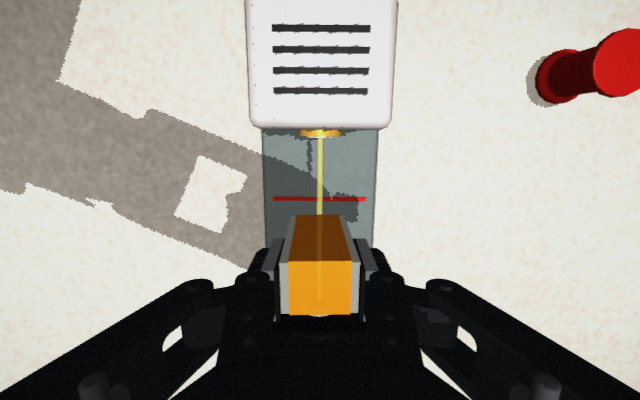

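jog_arm:
  motion:
    - [-0.1,0,-1,-0.3,255]
    - [-0.1,0,-1,0,255]
    - [-0.1,0,-1,0,255]
    - [-0.1,0,-1,0,255]
    - [0,0,0,0,255]

```text
t: 13.18
tcp_pos: [0.5083, -0.2583, 0.1008]
tool_rot: [0.778, 0.629, 0.01, -0.006]
force: [-1.3, 0.6, -1.1]
finger_gap: 0.37
```

```bash
python3 -c "
from h import *
goal()"
```

```text
t 13.18 tcp [ 0.5083 -0.2583  0.1008] jaw axis -12.1 tilt [ 0.009  0.022 -1.   ] gap 0.37 F [-1.27  0.63 -1.13] q [-0.68  0.61  1.67  0.03  0.88 -0.49]
centre [ 0.5082 -0.2581  0.1225] need cm [ 0.28  0.06 -2.25] yaw 0.1 tilt jaw 0.0041 beam 0.0236
```

jog_arm:
  motion:
    - [0,0,0,0,255]
    - [0,0,0,0,255]
    - [0,0,0,0,255]
    - [0,0,0,0,255]

```text
t: 13.52
tcp_pos: [0.5082, -0.2584, 0.1003]
tool_rot: [0.778, 0.628, 0.01, -0.006]
force: [-0.2, 0.2, -0.8]
finger_gap: 0.368
```

```bash
python3 -c "
from h import *
goal()"
```

```text
t 13.52 tcp [ 0.5082 -0.2584  0.1003] jaw axis -12.13 tilt [ 0.009  0.023 -1.   ] gap 0.368 F [-0.22  0.24 -0.83] q [-0.68  0.61  1.67  0.03  0.88 -0.49]
centre [ 0.5082 -0.2582  0.122 ] need cm [ 0.28  0.07 -2.2 ] yaw 0.13 tilt jaw 0.0037 beam 0.0239
```

jog_arm:
  motion:
    - [0.7,-0.1,-0.3,0,255]
    - [0.7,-0.1,-0.3,0,255]
    - [0.7,-0.15,-0.3,0,255]
    - [0.7,-0.15,-0.3,0,255]
    - [0.7,-0.15,-0.3,0,255]
    - [0.7,-0.15,-0.3,0,255]
    - [0,0,0,0,255]

```text
t: 14.1
tcp_pos: [0.5572, -0.2684, 0.0821]
tool_rot: [0.778, 0.629, 0.011, -0.003]
force: [-0.5, -0.6, -0.9]
finger_gap: 0.368
```

```bash
python3 -c "
from h import *
goal()"
```

```text
t 14.1 tcp [ 0.5572 -0.2684  0.0821] jaw axis -12.11 tilt [ 0.014  0.019 -1.   ] gap 0.368 F [-0.5  -0.62 -0.9 ] q [-0.64  0.68  1.56  0.03  0.9  -0.45]
centre [ 0.557  -0.2681  0.1038] need cm [-4.6   1.06 -0.38] yaw 0.11 tilt jaw 0.0093 beam 0.0216
```

jog_arm:
  motion:
    - [-3.8,0.9,0,0,255]
    - [0,0,0,0,255]

```text
t: 14.27
tcp_pos: [0.5159, -0.2561, 0.0792]
tool_rot: [0.777, 0.629, 0.01, -0.007]
force: [-3.2, 2.5, -3.2]
finger_gap: 0.372
```

```bash
python3 -c "
from h import *
goal()"
```

```text
t 14.27 tcp [ 0.5159 -0.2561  0.0792] jaw axis -11.97 tilt [ 0.007  0.024 -1.   ] gap 0.372 F [-3.17  2.52 -3.15] q [-0.67  0.65  1.66  0.03  0.84 -0.48]
centre [ 0.5159 -0.2559  0.1009] need cm [-0.49 -0.16 -0.09] yaw -0.03 tilt jaw 0.0014 beam 0.0253
```

jog_arm:
  motion:
    - [0,0,0,0,255]
    - [0,0,0,0,255]

```text
t: 14.43
tcp_pos: [0.5136, -0.2546, 0.0784]
tool_rot: [0.777, 0.629, 0.01, -0.009]
force: [0.5, 0.3, -0.9]
finger_gap: 0.368
```

```bash
python3 -c "
from h import *
goal()"
```

```text
t 14.43 tcp [ 0.5136 -0.2546  0.0784] jaw axis -12.0 tilt [ 0.003  0.027 -1.   ] gap 0.368 F [ 0.51  0.34 -0.88] q [-0.67  0.65  1.67  0.03  0.84 -0.48]
centre [ 0.5137 -0.2545  0.1001] need cm [-0.27 -0.3  -0.01] yaw 0.0 tilt jaw -0.0024 beam 0.0271
```

jog_arm:
  motion:
    - [4.0,-0.9,0,0,255]
    - [0,0,0,0,255]
    - [0,0,0,0,255]

```text
t: 14.68
tcp_pos: [0.5515, -0.2615, 0.0769]
tool_rot: [0.777, 0.629, 0.009, -0.013]
force: [-1.5, 1.4, -2.0]
finger_gap: 0.369
```

```bash
python3 -c "
from h import *
goal()"
```

```text
t 14.68 tcp [ 0.5515 -0.2615  0.0769] jaw axis -12.03 tilt [-0.004  0.032 -0.999] gap 0.369 F [-1.47  1.39 -2.05] q [-0.64  0.69  1.56  0.03  0.91 -0.45]
centre [ 0.5518 -0.2616  0.0987] need cm [-4.08  0.41  0.13] yaw 0.03 tilt jaw -0.01 beam 0.0303
```

jog_arm:
  motion:
    - [-0.7,0.12,0,0,255]
    - [-0.7,0.12,0,0,255]
    - [-0.7,0.12,0,0,255]
    - [-0.7,0.1,0,0,255]
    - [-0.7,0,0,0,255]
    - [-0.4,0,0,0,255]
    - [0,0,0,0,255]

```text
t: 15.27
tcp_pos: [0.509, -0.2573, 0.0781]
tool_rot: [0.777, 0.629, 0.009, -0.012]
force: [0.8, -0.6, -1.6]
finger_gap: 0.37
```

```bash
python3 -c "
from h import *
goal()"
```

```text
t 15.27 tcp [ 0.509  -0.2573  0.0781] jaw axis -12.04 tilt [-0.001  0.03  -1.   ] gap 0.37 F [ 0.84 -0.57 -1.55] q [-0.68  0.64  1.67  0.03  0.85 -0.49]
centre [ 0.5091 -0.2573  0.0998] need cm [ 0.19 -0.02  0.02] yaw 0.04 tilt jaw -0.0075 beam 0.0289
```

jog_arm:
  motion:
    - [0,0,4,0,255]
    - [0,0,4,0,255]
    - [0,0,4,0,255]
    - [0,0,0,0,255]
    - [0,0,0,0,255]

```text
t: 15.68
tcp_pos: [0.5048, -0.2558, 0.1983]
tool_rot: [0.778, 0.628, 0.008, -0.017]
force: [-0.0, 0.6, -2.2]
finger_gap: 0.368
```

```bash
python3 -c "
from h import *
goal()"
```

```text
t 15.68 tcp [ 0.5048 -0.2558  0.1983] jaw axis -12.18 tilt [-0.01   0.037 -0.999] gap 0.368 F [-0.02  0.65 -2.17] q [-0.68  0.47  1.58  0.03  1.12 -0.48]
centre [ 0.5052 -0.2559  0.22  ] need cm [  0.58  -0.16 -12.  ] yaw 0.18 tilt jaw -0.017 beam 0.0341
```

jog_arm:
  motion:
    - [0,0,-0.9,0,255]
    - [0,0,-0.9,0,255]
    - [0,0,-0.9,0,255]
    - [0,0,-0.9,0,255]
    - [0,0,-0.9,0,255]
    - [0,0,-0.9,0,255]
    - [0,0,-0.9,0,255]
    - [0,0,0,0,255]

```text
t: 16.35
tcp_pos: [0.5006, -0.2527, 0.1218]
tool_rot: [0.778, 0.628, 0.007, -0.024]
force: [-0.2, -0.6, -0.8]
finger_gap: 0.37
```

```bash
python3 -c "
from h import *
goal()"
```

```text
t 16.35 tcp [ 0.5006 -0.2527  0.1218] jaw axis -12.21 tilt [-0.019  0.045 -0.999] gap 0.37 F [-0.2  -0.61 -0.78] q [-0.68  0.58  1.65  0.03  0.96 -0.48]
centre [ 0.5011 -0.253   0.1435] need cm [ 0.99 -0.45 -4.35] yaw 0.21 tilt jaw -0.0284 beam 0.04
```

jog_arm:
  motion:
    - [0.7,-0.2,-0.3,0,255]
    - [0.7,-0.2,-0.3,0,255]
    - [0.7,-0.2,-0.3,0,255]
    - [0.7,-0.2,-0.3,0,255]
    - [0.7,-0.15,-0.3,0,255]
    - [0.7,-0.15,-0.3,0,255]
    - [0,0,0,0,255]

```text
t: 16.93
tcp_pos: [0.5491, -0.266, 0.1019]
tool_rot: [0.778, 0.627, 0.007, -0.022]
force: [-0.6, 0.4, -1.1]
finger_gap: 0.37
```

```bash
python3 -c "
from h import *
goal()"
```

```text
t 16.93 tcp [ 0.5491 -0.266   0.1019] jaw axis -12.22 tilt [-0.016  0.043 -0.999] gap 0.37 F [-0.56  0.44 -1.14] q [-0.65  0.66  1.54  0.03  0.99 -0.45]
centre [ 0.5496 -0.2662  0.1236] need cm [-3.86  0.87 -2.36] yaw 0.22 tilt jaw -0.0249 beam 0.0388
```

jog_arm:
  motion:
    - [-1.3,0.2,0,0,255]
    - [-1.3,0.2,0,0,255]
    - [-1.3,0.2,0,0,255]
    - [0,0,0,0,255]

```text
t: 17.27
tcp_pos: [0.5115, -0.2602, 0.102]
tool_rot: [0.777, 0.629, 0.007, -0.021]
force: [0.3, 0.3, -1.3]
finger_gap: 0.369
```

```bash
python3 -c "
from h import *
goal()"
```

```text
t 17.27 tcp [ 0.5115 -0.2602  0.102 ] jaw axis -12.07 tilt [-0.014  0.041 -0.999] gap 0.369 F [ 0.33  0.26 -1.26] q [-0.68  0.62  1.63  0.03  0.93 -0.48]
centre [ 0.512  -0.2604  0.1237] need cm [-0.1   0.29 -2.37] yaw 0.07 tilt jaw -0.0228 beam 0.0376
```

jog_arm:
  motion:
    - [1.0,-0.2,0,0,255]
    - [1.2,-0.25,0,0,255]
    - [1.2,-0.25,0,0,255]
    - [1.2,-0.25,0,0,255]
    - [1.2,-0.25,0,0,255]
    - [1.2,-0.25,0,0,255]
    - [1.2,-0.25,0,0,255]
    - [1.2,-0.25,0,0,255]
    - [1.0,-0.25,0,0,255]
    - [0,0,0,0,255]

```text
t: 18.1
tcp_pos: [0.6363, -0.2867, 0.1054]
tool_rot: [0.778, 0.628, 0.011, -0.012]
force: [0.3, 0.7, -0.5]
finger_gap: 0.367
```

```bash
python3 -c "
from h import *
goal()"
```

```text
t 18.1 tcp [ 0.6363 -0.2867  0.1054] jaw axis -12.13 tilt [ 0.002  0.033 -0.999] gap 0.367 F [ 0.3   0.66 -0.46] q [-0.6   0.75  1.31  0.03  1.1  -0.4 ]
centre [ 0.6364 -0.2867  0.1271] need cm [-12.54   2.92  -2.71] yaw 0.13 tilt jaw -0.0049 beam 0.0332
```

jog_arm:
  motion:
    - [-2.5,0.5,0,0,255]
    - [-2.5,0.5,0,0,255]
    - [-2.5,0.5,0,0,255]
    - [-2.0,0.4,0,0,255]
    - [0,0,0,0,255]
    - [0,0,0,0,255]

```text
t: 18.6
tcp_pos: [0.5448, -0.2674, 0.1057]
tool_rot: [0.777, 0.63, 0.013, -0.009]
force: [1.1, -0.6, -1.4]
finger_gap: 0.371
```

```bash
python3 -c "
from h import *
goal()"
```

```text
t 18.6 tcp [ 0.5448 -0.2674  0.1057] jaw axis -11.95 tilt [ 0.009  0.03  -1.   ] gap 0.371 F [ 1.1  -0.62 -1.38] q [-0.66  0.64  1.57  0.04  0.95 -0.47]
centre [ 0.5447 -0.2673  0.1275] need cm [-3.37  0.98 -2.75] yaw -0.05 tilt jaw 0.0025 beam 0.031
```

jog_arm:
  motion:
    - [1.0,-0.2,0,0,255]
    - [1.2,-0.25,0,0,255]
    - [1.2,-0.25,0,0,255]
    - [1.2,-0.25,0,0,255]
    - [1.2,-0.25,0,0,255]
    - [1.2,-0.25,0,0,255]
    - [1.0,-0.25,0,0,255]
    - [0,0,0,0,255]

```text
t: 19.27
tcp_pos: [0.6389, -0.2879, 0.108]
tool_rot: [0.777, 0.63, 0.015, -0.003]
force: [0.2, -0.3, -1.3]
finger_gap: 0.373
```

```bash
python3 -c "
from h import *
goal()"
```

```text
t 19.27 tcp [ 0.6389 -0.2879  0.108 ] jaw axis -11.92 tilt [ 0.02   0.024 -1.   ] gap 0.373 F [ 0.22 -0.33 -1.26] q [-0.6   0.74  1.32  0.04  1.08 -0.41]
centre [ 0.6386 -0.2877  0.1297] need cm [-12.76   3.02  -2.97] yaw -0.08 tilt jaw 0.0151 beam 0.0274
```

jog_arm:
  motion:
    - [-2.5,0.5,0,0,255]
    - [-2.5,0.6,0,0,255]
    - [-2.5,0.6,0,0,255]
    - [-2.0,0.4,0,0,255]
    - [-1.5,0.3,0,0,255]
    - [-0.7,0.1,0,0,255]
    - [0,0,0,0,255]
    - [0,0,0,0,255]

```text
t: 19.93
tcp_pos: [0.5242, -0.2629, 0.1086]
tool_rot: [0.775, 0.631, 0.017, 0.002]
force: [0.1, -0.1, -0.1]
finger_gap: 0.368
```

```bash
python3 -c "
from h import *
goal()"
```

```text
t 19.93 tcp [ 0.5242 -0.2629  0.1086] jaw axis -11.72 tilt [ 0.028  0.019 -0.999] gap 0.368 F [ 0.09 -0.07 -0.12] q [-0.67  0.6   1.64  0.04  0.89 -0.5 ]
centre [ 0.5237 -0.2626  0.1303] need cm [-1.27  0.51 -3.03] yaw -0.28 tilt jaw 0.0237 beam 0.0245
```

jog_arm:
  motion:
    - [-0.4,0.15,-0.7,-0.3,255]
    - [-0.4,0.15,-0.7,0,255]
    - [-0.3,0.1,-0.7,0,255]
    - [-0.1,0,-0.4,0,255]
    - [0,0,0,0,255]

```text
t: 20.35
tcp_pos: [0.5155, -0.2604, 0.0812]
tool_rot: [0.777, 0.629, 0.018, 0.004]
force: [0.3, -0.5, -0.8]
finger_gap: 0.372
```

```bash
python3 - <<'E'
from h import *
a=goal(); Rt=R.from_quat(a['tool_rot']).as_matrix()
s=snap('wrist','w13'); b=goal()
c,rel,h,org=block(s,np.array(a['tcp_pos']),Rt)
n=(rel[...,2]<-.05)&org; w=c[n]; U,S,V=np.linalg.svd(w-w.mean(0),full_matrices=False); nn=V[2]*np.sign(V[2,2]); print('top',n.sum(),w.mean(0).round(4),rel[n].mean(0).round(4),nn.round(3),'jaw',nn[:2]@[.978,-.208],'beam',nn[:2]@[.208,.978])
n=(rel[...,2]>-.048)&(rel[...,2]<.006)&org&(h[...,2]<150)&(rel[...,0]<.016); w=c[n]; U,S,V=np.linalg.svd(w-w.mean(0),full_matrices=False); nn=V[2]*np.sign(V[2,1]); print('face',n.sum(),nn.round(3),np.degrees(np.arctan2(nn[1],nn[0])).round(2))
o=lean('w13',np.array(a['tcp_pos']),Rt); o=o[(o[:,2]<0.003)&(o[:,2]>-.05)]
print(np.polyfit(o[:,2],o[:,1],1),np.polyfit(o[:,4],o[:,3],1))
E
```

```text
t 20.35 tcp [ 0.5155 -0.2604  0.0812] jaw axis -11.99 tilt [ 0.033  0.016 -0.999] gap 0.372 F [ 0.29 -0.54 -0.76] q [-0.68  0.64  1.68  0.05  0.81 -0.5 ]
centre [ 0.5149 -0.2601  0.1029] need cm [-0.39  0.26 -0.29] yaw -0.01 tilt jaw 0.029 beam 0.0223
t 20.4 tcp [ 0.5155 -0.2604  0.0814] jaw axis -11.98 tilt [ 0.033  0.016 -0.999] gap 0.37 F [ 0.61  0.33 -1.52] q [-0.68  0.64  1.68  0.05  0.81 -0.5 ]
centre [ 0.515  -0.2601  0.1031] need cm [-0.4   0.26 -0.31] yaw -0.02 tilt jaw 0.0291 beam 0.0223
top 3597 [ 0.514  -0.2596  0.1355] [ 0.0017 -0.     -0.0544] [-0.032 -0.098  0.995] jaw -0.010787161785189767 beam -0.1027365614866263
face 1721 [ 0.123  0.992 -0.014] 82.94
[-0.01865209 -0.01328548] [-0.02691357  0.0108427 ]
```

View pics/w13.png

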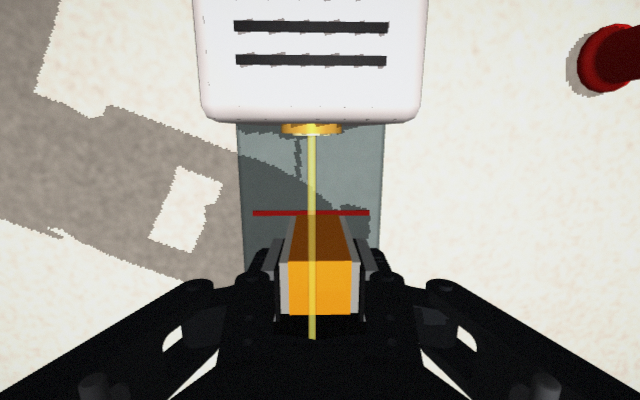

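jog_arm:
  motion:
    - [-0.2,0.15,-0.15,0,255]
    - [-0.2,0.1,-0.15,0,255]
    - [0,0,0,0,255]
    - [0,0,0,0,255]

```text
t: 20.73
tcp_pos: [0.5118, -0.258, 0.0778]
tool_rot: [0.777, 0.63, 0.018, 0.005]
force: [0.5, 0.2, -1.7]
finger_gap: 0.37
```

```bash
python3 - <<'E'
from h import *
goal()
for n,f in (('side','s14'),('top','t14'),('wrist','w14')): snap(n,f)
goal()
im=cv2.imread('pics/s14.png')[90:190,290:390]; cv2.imwrite('pics/s14c.png',cv2.convertScaleAbs(cv2.resize(im,None,fx=5.5,fy=5.5,interpolation=cv2.INTER_CUBIC),alpha=1.3))
im=cv2.imread('pics/t14.png')[140:260,370:520]; cv2.imwrite('pics/t14c.png',cv2.convertScaleAbs(cv2.resize(im,None,fx=4.5,fy=4.5,interpolation=cv2.INTER_CUBIC),alpha=1.6))
E
```

```text
t 20.73 tcp [ 0.5118 -0.258   0.0778] jaw axis -11.97 tilt [ 0.034  0.015 -0.999] gap 0.37 F [ 0.53  0.16 -1.72] q [-0.68  0.64  1.69  0.05  0.8  -0.5 ]
centre [ 0.5112 -0.2576  0.0995] need cm [-0.02  0.01  0.05] yaw -0.03 tilt jaw 0.0296 beam 0.0221
t 20.88 tcp [ 0.512  -0.2581  0.078 ] jaw axis -11.97 tilt [ 0.034  0.015 -0.999] gap 0.369 F [ 0.61  0.76 -1.51] q [-0.68  0.64  1.69  0.05  0.8  -0.5 ]
centre [ 0.5114 -0.2578  0.0997] need cm [-0.04  0.03  0.03] yaw -0.03 tilt jaw 0.03 beam 0.0219
```

View pics/s14c.png

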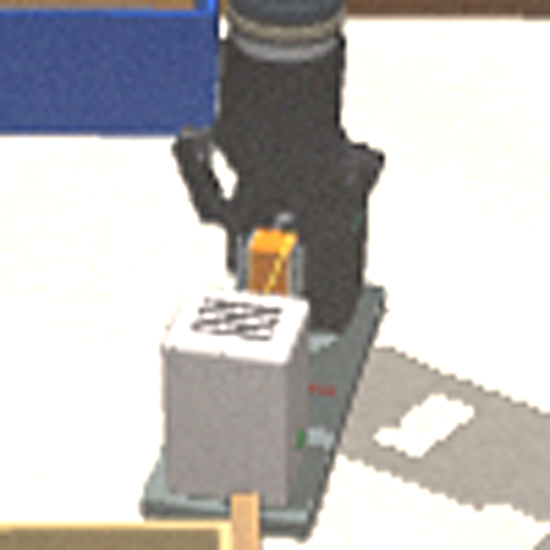

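View pics/t14c.png

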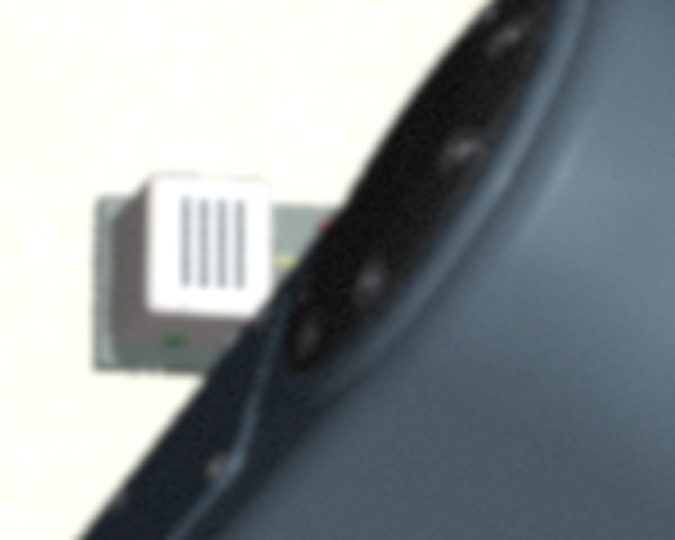

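View pics/w14.png

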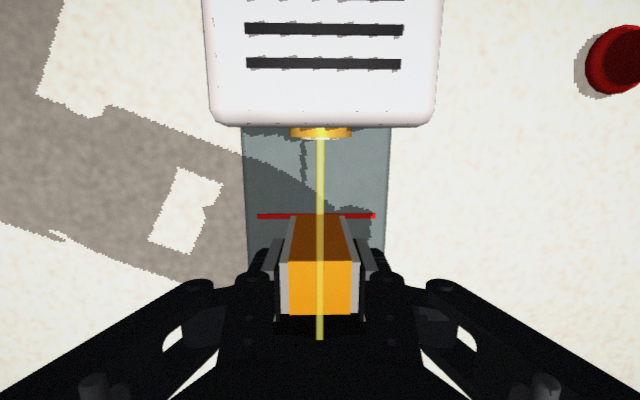

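```bash
python3 - <<'E'
from h import *
b=np.array([.208,.978]); j=np.array([.978,-.208])
for f in ['w14','s14']:
    s=load(f); c=cloud(s)
    m=(abs(c[...,2]-.135)<.004)&(c[...,1]>-.215)&(c[...,1]<-.11)&(c[...,0]>.46)&(c[...,0]<.6); q=c[m][:,:2]; t=q@b; l=q@j
    print(f,'lamp head beam',np.percentile(t,[1,99]).round(4),'lat',np.percentile(l,[1,99]).round(4),'-> lat mid',np.percentile(l,[1,99]).mean().round(4),'beam mid from front',(np.percentile(t,1)-.065).round(4))
    h=cv2.cvtColor(s['img'],cv2.COLOR_RGB2HSV).astype(int)
    o=(h[...,0]>5)&(h[...,0]<24)&(h[...,1]>150)&(np.hypot(c[...,0]-.511,c[...,1]+.257)<.03)&(c[...,2]>.065)&(c[...,2]<.15)
    q=c[o]; t=q[:,:2]@b; l=q[:,:2]@j; tp=q[:,2]>.128
    print('  block n',o.sum(),'beam of faces',np.percentile(t,[1,50,99]).round(4),'top faces beam',np.percentile(t[tp],[1,99]).round(4),'lat',np.percentile(l,[2,98]).round(4),np.percentile(l,[2,98]).mean().round(4),'top z',np.median(q[tp,2]).round(4))
print('target beam/lat',TGT[:2]@b,TGT[:2]@j)
s=load('w14')
for u,v in ((257,215),(375,215)): print(ray(s,u,v,.018)[:2]@b)
s=load('s14'); im=s['img']; st()
c=cloud(s); print('green/blue/drawer: handle x'); m=(abs(c[...,2]-.1655)<.0045)&(c[...,0]>.43)&(c[...,0]<.505)&(c[...,1]>.1)&(c[...,1]<.3); print(m.sum(),np.median(c[m],axis=0))
cv2.imwrite('pics/s14d.png',s['img'][:,:,::-1])
E
```

```text
w14 lamp head beam [-0.0827 -0.0458] lat [0.5165 0.5913] -> lat mid 0.5539 beam mid from front -0.1477
  block n 5501 beam of faces [-0.1581 -0.1372 -0.1276] top faces beam [-0.1583 -0.1344] lat [0.5409 0.5647] 0.5528 top z 0.132
s14 lamp head beam [-0.0796 -0.0109] lat [0.5155 0.5908] -> lat mid 0.5532 beam mid from front -0.1446
  block n 57 beam of faces [-0.1594 -0.1351 -0.1281] top faces beam [-0.1598 -0.1289] lat [0.5405 0.5633] 0.5519 top z 0.1311
target beam/lat -0.14554699999999998 0.553318
-0.14825948890711366
-0.14901690623603103
t 20.88 tcp [ 0.512  -0.2581  0.078 ] jaw axis -11.97 tilt [ 0.034  0.015 -0.999] gap 0.369 F [ 0.61  0.76 -1.51] q [-0.68  0.64  1.69  0.05  0.8  -0.5 ]
green/blue/drawer: handle x
202 [0.47795236 0.20949123 0.16625576]
```

View pics/s14d.png

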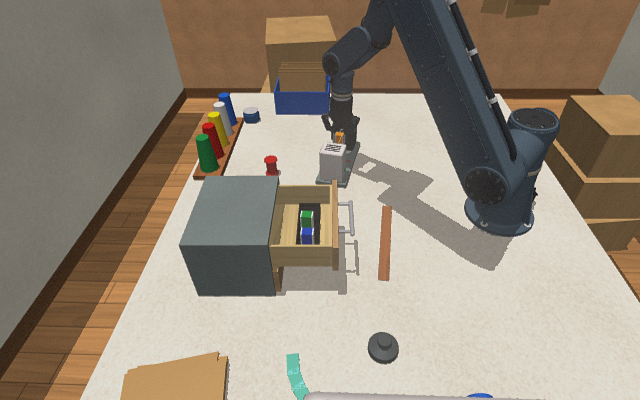

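```bash
python3 - <<'E'
from h import *
for f,x0 in (('side0',.6245),('s5',.4755),('s14',.4755)):
    s=load(f); c=cloud(s)
    m=(abs(c[...,2]-.1655)<.0045)&(abs(c[...,0]-x0)<.009)&(c[...,1]>.13)&(c[...,1]<.28); q=c[m]
    print(f,m.sum(),cv2.fitLine(q[:,:2].astype(np.float32),cv2.DIST_HUBER,0,.01,.01).ravel(),np.median(q,axis=0))
    h=cv2.cvtColor(s['img'],cv2.COLOR_RGB2HSV).astype(int)
    for nm,a,b in (('green',50,80),('blue',108,130)):
        o=(h[...,0]>a)&(h[...,0]<b)&(h[...,1]>120)&(abs(c[...,0]-.593)<.04)&(c[...,1]>.15)&(c[...,1]<.32)&(c[...,2]>.172)&(c[...,2]<.19)
        if o.sum(): print('  ',nm,o.sum(),c[o].mean(0).round(4))
E
```

```text
side0 157 [ 0.02355377 -0.9997226   0.62429464  0.20260789] [0.62383329 0.21440631 0.16646052]
s5 158 [ 0.02038119 -0.9997923   0.47547942  0.20654002] [0.47551513 0.208001   0.16644716]
   green 60 [0.5896 0.2068 0.1792]
   blue 81 [0.5849 0.2691 0.1783]
s14 157 [ 0.02996504 -0.99955094  0.47650477  0.18926696] [0.47604842 0.20636427 0.16652117]
   green 60 [0.59   0.2071 0.1793]
   blue 80 [0.5854 0.2692 0.1786]
```

All the checks agree to within about 1.5 mm, so I'm handing it in while holding.

```bash
python3 -c "
from h import *
goal(); print(sign_off())"
```

```text
t 20.88 tcp [ 0.512  -0.2581  0.078 ] jaw axis -11.97 tilt [ 0.034  0.015 -0.999] gap 0.369 F [ 0.61  0.76 -1.51] q [-0.68  0.64  1.69  0.05  0.8  -0.5 ]
centre [ 0.5114 -0.2578  0.0997] need cm [-0.04  0.03  0.03] yaw -0.03 tilt jaw 0.03 beam 0.0219
the job is handed in; nothing more can be done
None
```

I pulled the top drawer out to its stop and took the amber block from its tray by its two frosted faces. I signed off at 20.9 s holding it still, midway between the meter's heads. The sign-off gave no verdict.

**Last checks**
- **Drawer:** about 149 mm out in the side view. The pull force had risen to about 13 N there, so I took it as the stop.
- **Other glasses:** green and blue are still standing in the tray, less than 1 mm from where they were just after the drawer was opened.
- **Block position:** its centre is at (0.511, -0.258, 0.0997), within 0.5 mm of my target. The two cameras put it 0 to 1.3 mm off midway along the beam and about 1 mm off to the side.
- **Square and upright:** the jaws are square to the beam to within 0.1°. I estimate the block leans about 0.5° each way, from the tool tilt and the edges in the wrist view.

**What failed or disagreed**
- **First grip on the handle:** it closed on nothing, because the real finger ends were about 24 mm above the reported tool point. I went lower and it gripped.
- **Tool tilt:** the moves slowly tilted the tool, and some of my corrections made it worse. I brought it back with slow moves out and in across the beam at the meter. The tool still tilts about 2°, mostly on purpose to offset how the block sits in the jaws.
- **Wrist-camera fits:** in the second-to-last check, the fits to the block's top and clear face were spoiled by the beam drawn across it, so I did not use them. The wrist view also put the half-way line about 3 mm from my target, and 2 mm from the block.

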